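# Load the sample rack and start the X-ray analyser

### The job

Hang every sample cassette standing on the bench by its loop on a peg of the rack, one to a peg, on whichever pegs you like. Only when all of them hang there, put the red key fully home into the key switch and turn it clockwise to ON (as far as it goes), and leave it there; last, push the yellow-balled shutter lever over to its other stop. Leave the jar, the bottle and the blue cap where they are.

Things in the scene. Friction and masses are not known exactly. Their poses are not given: they have to be found in the camera images.
- switch_axis (a point): Centre of the round key switch on top of the grey fixed switch box (110 x 110 mm, top 48 mm above the bench). The point lies on the switch's vertical turning axis, level with its top face, 52 mm above the bench. Axes are the box's, z up: a black OFF dot lies 36 mm from the axis along +x, a green ON dot at 1.3 rad clockwise from it as seen from above.
- slot (a point): The same point, but its axes turn with the dark round switch core. The key slot runs along its x axis: 17 mm long (x) by 8 mm wide (y), 40 mm deep, bevelled mouth; a half turn makes no difference to the slot. A white pointer line on the core points to +x.
- switch (a joint): Angle of the key switch core, rad, clockwise seen from above: 0 is the OFF stop (slot and pointer along the box's x axis), 1.3 the ON stop (pointer at the green dot). Light friction (0.05 N m); stays where it is left. The key has about 0.22 rad of play in the slot, so the core lags behind the key by that much.
- key_grip (a point): Loose key with a red bow; this is the bow's centre; z up along the key. Bow 38 (x) x 10 (y) x 36 (z) mm, its ends 18 mm above and below this point; below it a neck 12 x 8 mm, 10 mm high, a round collar 26 mm across, 6 mm thick, its underside 34 mm below this point, then the blade, 14 (x) x 5 (y) x 30 (z) mm, its end 64 mm below this point. Goes into the slot either way round. About 60 g.
- key_stand: Fixed grey block, 60 x 60 x 40 mm, origin at the centre of its underside. At the start the key stands upright, blade down, in a slot like the switch's in the block's top (along the block's x), its collar resting on the top. In the switch too, a key fully home has its collar resting on the face, its bow's centre 34 mm above it.
- shutter_tip (a point): Centre of the yellow ball (26 mm across) at the end of the shutter lever, a 10 mm steel rod. It is 90 mm from the lever's pivot, so it moves on an arc.
- shutter_base: Fixed grey block of the shutter lever, 70 (x) x 50 (y) x 25 (z) mm, origin at the centre of its underside, z up; the pivot is level, along the block's y axis, 22 mm above the origin. Closed, the lever leans to the block's -x (towards the robot's right); open, to its +x (towards the robot's left, away from the key stand).
- shutter (a joint): Angle of the shutter lever, rad: 0 closed (leaning 0.5 rad from upright to its block's -x), 1.0 the open stop (leaning 0.5 rad to +x). Light friction (0.06 N m); stays where it is left.
- rack: Fixed sample rack; origin on the bench, axes: z up, y along the rack. An aluminium bar (310 mm along y, 20 mm wide in x from 0 to +20, its top 121 mm above the bench) on two posts at y = +-148 mm, with four dark pegs that point to the rack's -x.
- peg1 (a point): Hanging place on peg 1 of the rack, 70 mm from the next one: the point on top of the peg half-way along it, 120 mm above the bench, axes as the rack. The peg is 8 mm thick, nearly level, starts at the bar 30 mm to +x of this point and ends 28 mm to -x of it, where its tip turns up 12 mm above this point.
- peg2 (a point): Hanging place on peg 2 of the rack, 70 mm from the next one: the point on top of the peg half-way along it, 120 mm above the bench, axes as the rack. The peg is 8 mm thick, nearly level, starts at the bar 30 mm to +x of this point and ends 28 mm to -x of it, where its tip turns up 12 mm above this point.
- peg3 (a point): Hanging place on peg 3 of the rack, 70 mm from the next one: the point on top of the peg half-way along it, 120 mm above the bench, axes as the rack. The peg is 8 mm thick, nearly level, starts at the bar 30 mm to +x of this point and ends 28 mm to -x of it, where its tip turns up 12 mm above this point.
- peg4 (a point): Hanging place on peg 4 of the rack, 70 mm from the next one: the point on top of the peg half-way along it, 120 mm above the bench, axes as the rack. The peg is 8 mm thick, nearly level, starts at the bar 30 mm to +x of this point and ends 28 mm to -x of it, where its tip turns up 12 mm above this point.
- cassette1_center (a point): Centre of sample cassette 1 (may be absent), half-way up, 53 mm over its underside; z up. White body 44 (x) x 50 (y) x 40 (z) mm standing on the bench, with a blue hanging loop on top, 106 mm tall in all. The loop is 10 mm thick (x) and 46 mm wide (y). Front and back are alike. Mass about 160 g.
- cassette1_eye (a point): Top of the loop's opening of cassette 1, 21 mm above the cassette's centre; hung, it rests on the peg. The opening goes through along x, is 28 mm wide (y) and reaches 34 mm down from this point to the body. Above this point is a solid grip bar, 10 (x) x 46 (y) x 32 (z) mm.
- cassette2_center (a point): Centre of sample cassette 2 (may be absent), half-way up, 53 mm over its underside; z up. White body 44 (x) x 50 (y) x 40 (z) mm standing on the bench, with a blue hanging loop on top, 106 mm tall in all. The loop is 10 mm thick (x) and 46 mm wide (y). Front and back are alike. Mass about 160 g.
- cassette2_eye (a point): Top of the loop's opening of cassette 2, 21 mm above the cassette's centre; hung, it rests on the peg. The opening goes through along x, is 28 mm wide (y) and reaches 34 mm down from this point to the body. Above this point is a solid grip bar, 10 (x) x 46 (y) x 32 (z) mm.
- cassette3_center (a point): Centre of sample cassette 3 (may be absent), half-way up, 53 mm over its underside; z up. White body 44 (x) x 50 (y) x 40 (z) mm standing on the bench, with a blue hanging loop on top, 106 mm tall in all. The loop is 10 mm thick (x) and 46 mm wide (y). Front and back are alike. Mass about 160 g.
- cassette3_eye (a point): Top of the loop's opening of cassette 3, 21 mm above the cassette's centre; hung, it rests on the peg. The opening goes through along x, is 28 mm wide (y) and reaches 34 mm down from this point to the body. Above this point is a solid grip bar, 10 (x) x 46 (y) x 32 (z) mm.
- cassette4_center (a point): Centre of sample cassette 4 (may be absent), half-way up, 53 mm over its underside; z up. White body 44 (x) x 50 (y) x 40 (z) mm standing on the bench, with a blue hanging loop on top, 106 mm tall in all. The loop is 10 mm thick (x) and 46 mm wide (y). Front and back are alike. Mass about 160 g.
- cassette4_eye (a point): Top of the loop's opening of cassette 4, 21 mm above the cassette's centre; hung, it rests on the peg. The opening goes through along x, is 28 mm wide (y) and reaches 34 mm down from this point to the body. Above this point is a solid grip bar, 10 (x) x 46 (y) x 32 (z) mm.
- jar: White jar with blue cap, 110 mm tall, 68 mm in diameter, at the right beyond the rack; a bystander, origin at the centre of its underside. Leave it alone.
- reagent: White reagent bottle with blue cap, 150 mm tall, 60 mm in diameter, at the left beyond the switch box; a bystander, origin at the centre of its underside. Leave it alone.
- cap: Blue screw cap, open side up, 56 mm in diameter, 22 mm tall, in front of the rack; a bystander, origin at the centre of its underside. Leave it alone.

How it is judged (in metres and radians):
On the way, in this order (a step that is already met when the one before it is completed fails the run):
1. every cassette hangs on a peg, let go (((x of cassette1_eye in the frame of peg1 between -0.022 and 0.034 m and y of cassette1_eye in the frame of peg1 between -0.016 and 0.016 m and z of cassette1_eye in the frame of peg1 between -0.01 and 0.012 m) or (x of cassette1_eye in the frame of peg2 between -0.022 and 0.034 m and y of cassette1_eye in the frame of peg2 between -0.016 and 0.016 m and z of cassette1_eye in the frame of peg2 between -0.01 and 0.012 m) or (x of cassette1_eye in the frame of peg3 between -0.022 and 0.034 m and y of cassette1_eye in the frame of peg3 between -0.016 and 0.016 m and z of cassette1_eye in the frame of peg3 between -0.01 and 0.012 m) or (x of cassette1_eye in the frame of peg4 between -0.022 and 0.034 m and y of cassette1_eye in the frame of peg4 between -0.016 and 0.016 m and z of cassette1_eye in the frame of peg4 between -0.01 and 0.012 m)) and angle between each of cassette1_eye, cassette2_eye, cassette3_eye, cassette4_eye's own z axis and vertical below 0.3 rad and contact force between each of cassette1, cassette2, cassette3, cassette4 and the fingers below 0.2 N and ((x of cassette2_eye in the frame of peg1 between -0.022 and 0.034 m and y of cassette2_eye in the frame of peg1 between -0.016 and 0.016 m and z of cassette2_eye in the frame of peg1 between -0.01 and 0.012 m) or (x of cassette2_eye in the frame of peg2 between -0.022 and 0.034 m and y of cassette2_eye in the frame of peg2 between -0.016 and 0.016 m and z of cassette2_eye in the frame of peg2 between -0.01 and 0.012 m) or (x of cassette2_eye in the frame of peg3 between -0.022 and 0.034 m and y of cassette2_eye in the frame of peg3 between -0.016 and 0.016 m and z of cassette2_eye in the frame of peg3 between -0.01 and 0.012 m) or (x of cassette2_eye in the frame of peg4 between -0.022 and 0.034 m and y of cassette2_eye in the frame of peg4 between -0.016 and 0.016 m and z of cassette2_eye in the frame of peg4 between -0.01 and 0.012 m)) and ((x of cassette3_eye in the frame of peg1 between -0.022 and 0.034 m and y of cassette3_eye in the frame of peg1 between -0.016 and 0.016 m and z of cassette3_eye in the frame of peg1 between -0.01 and 0.012 m) or (x of cassette3_eye in the frame of peg2 between -0.022 and 0.034 m and y of cassette3_eye in the frame of peg2 between -0.016 and 0.016 m and z of cassette3_eye in the frame of peg2 between -0.01 and 0.012 m) or (x of cassette3_eye in the frame of peg3 between -0.022 and 0.034 m and y of cassette3_eye in the frame of peg3 between -0.016 and 0.016 m and z of cassette3_eye in the frame of peg3 between -0.01 and 0.012 m) or (x of cassette3_eye in the frame of peg4 between -0.022 and 0.034 m and y of cassette3_eye in the frame of peg4 between -0.016 and 0.016 m and z of cassette3_eye in the frame of peg4 between -0.01 and 0.012 m)) and ((x of cassette4_eye in the frame of peg1 between -0.022 and 0.034 m and y of cassette4_eye in the frame of peg1 between -0.016 and 0.016 m and z of cassette4_eye in the frame of peg1 between -0.01 and 0.012 m) or (x of cassette4_eye in the frame of peg2 between -0.022 and 0.034 m and y of cassette4_eye in the frame of peg2 between -0.016 and 0.016 m and z of cassette4_eye in the frame of peg2 between -0.01 and 0.012 m) or (x of cassette4_eye in the frame of peg3 between -0.022 and 0.034 m and y of cassette4_eye in the frame of peg3 between -0.016 and 0.016 m and z of cassette4_eye in the frame of peg3 between -0.01 and 0.012 m) or (x of cassette4_eye in the frame of peg4 between -0.022 and 0.034 m and y of cassette4_eye in the frame of peg4 between -0.016 and 0.016 m and z of cassette4_eye in the frame of peg4 between -0.01 and 0.012 m))), for 0.2 s.
2. the key is fully home in the switch, still off (horizontal distance between key_grip and switch_axis below 0.006 m and angle between key_grip's own z axis and vertical below 0.15 rad and angle between the x axis of key_grip and the x axis of slot, either way round below 0.35 rad and z of key_grip in the frame of switch_axis below 0.038 m and value of joint switch below 0.5 rad), for 0.1 s.
3. the key, fully home, is turned to ON (horizontal distance between key_grip and switch_axis below 0.006 m and angle between key_grip's own z axis and vertical below 0.15 rad and angle between the x axis of key_grip and the x axis of slot, either way round below 0.35 rad and z of key_grip in the frame of switch_axis below 0.038 m and value of joint switch above 1.1 rad), for 0.2 s.
4. the shutter lever is pushed over to open (value of joint shutter above 0.85 rad), for 0.1 s.
At the end, for the whole second after the job is handed in: Every cassette present hangs within 0.3 rad of upright on a peg, its loop's top within 12 mm of the peg's height and 16 mm sideways; the key stands in the switch, collar within 4 mm of the face, turned past 1.1 rad; the shutter lever is past 0.85 rad; all let go and at rest (all of step 1 and all of step 3 and value of joint shutter above 0.85 rad and linear speed of key below 0.02 m/s and linear speed of each of cassette1, cassette2, cassette3, cassette4 below 0.05 m/s); the robot touches nothing.
It fails at once if the jar is pushed more than 30 mm away or tipped over (distance of jar from where it was at the start of the episode above 0.03 m or angle between jar's own z axis and vertical above 0.6 rad).
It fails at once if the reagent is pushed more than 30 mm away or tipped over (distance of reagent from where it was at the start of the episode above 0.03 m or angle between reagent's own z axis and vertical above 0.6 rad).
It fails at once if the cap is pushed more than 30 mm away or tipped over (distance of cap from where it was at the start of the episode above 0.03 m or angle between cap's own z axis and vertical above 0.6 rad).
Of cassette1, cassette2, cassette3, cassette4 only 3 to 4 are there at a start; the rules pass over those that are not, and their reading is None.
At some moment in a run one of cassette1, cassette2, cassette3, cassette4 may be knocked a few centimetres aside while the robot is not near it.
It also fails if it takes over 208 s, if anything falls off the work surface, if the arm or the gripper's body presses on something with over 40 N, if the wrist force passes 120 N, or if a joint passes its speed limit or range.

### The arm

A 6-joint arm with a two-finger parallel gripper is mounted at the origin on the work surface. World frame = base frame: x ahead of the robot, y to its left, z up, the work surface at z = 0. Lengths are in mm, angles in rad, forces in N, time in s.
With the tool pointing down it reaches from about 350 to 775 mm from the base axis. Payload 7.3 kg.
Tool frame: the origin (TCP) lies at the very end of the fingers, on their centre line; the grasp point (between the pads) lies 19 mm behind it; x points along the fingers, y is the direction in which the jaws open and shut, and the axes are right-handed (so a half turn about x gives the same grasp; the last joint's range is limited). The gripper opens to 92 mm and grips with 3 to 60 N. Pads are 19 mm wide; open, the fingers measure 130 mm over their backs; the gripper's body (75 mm by 190 mm) begins 47 mm behind the grasp point.
Start: joints at [1.01, 0.342, 1.524, -0, 1.275, -0.146], TCP at [211.567, 480.504, 226.741] pointing down, gripper open.
Joint ranges: [-2.53, 2.53], [-0.77, 2.02], [0.04, 2.7], [-1, 4.14], [0.28, 2.66], [-3.11, 3.11]. Speed limits (rad/s): [2.57, 2.57, 3.14, 3.14, 3.14, 3.14].

### API

Orientations are given as [roll, pitch, yaw] about the fixed x, y, z axes, in that order (R = Rz(yaw) Ry(pitch) Rx(roll)).
In Python, from plant import sensors, capture, bot gives the robot as it stands.
- The arm moves only by the shell command python3 -m crank 'ROWS' [OPENING]. ROWS is JSON, a list of rows, each an object of numbers: "dx", "dy", "dz": the shift along the tool's x, y, z in cm; "spin": the turn about the tool's x in rad. A call has 1 to 20 rows; each row is the pose to reach, as a shift and turn from the pose commanded when the call began, along the tool's axes at that moment; what a row does not reach only later rows make up. A row lasts 1/12 s, in which the tool goes at most 41.7 mm and 7.16 degrees, less where a joint would pass 70% of its speed; a pose out of reach is approached as far as the arm can. A call with a gripper value outside its range is refused whole. OPENING is the opening in per cent of the stroke, from 0 (shut) to 100 (fully open), set as the call begins (- or left out, the last holds). The fingers move at their own pace and stop on an object; the grip force is fixed at half the most. Time passes only in rows, so rows that repeat a pose let the fingers close. It gives the time, the measured TCP pose, the force and the opening at its end, in the units of the state.
- sensors.get_obs(): the state, without advancing time (a new reading comes with each control period).
- capture(name): name is "scene" or "side" or "wrist"; returns a dict with "frame" (384x512x3 uint8, blue, green, red), "vfov" (degrees; the focal length in pixels is half the picture's height over the tangent of half this angle, whatever the lens; pixels are square), "cx", "cy" (the principal point, pixels), "view" (4x4, takes a point from world to camera coordinates); the wrist camera has in their place "mount" (4x4, takes a point from camera to tool coordinates, whose origin is the TCP and whose axes are the tool frame's). Camera axes: x right, y down, z forward; pixel columns grow to the right and rows downward; lengths in mm; the calibration is good to about 2 mm. A picture is of the moment at which its call begins: read the wrist's pose just before it. There is no depth.
- bot.close_job(): hands the job in, once; it reports no verdict.
The state is a dict: "time": time; "joint_positions": joint angles; "dq": joint speeds; "tau": joint torques, N m; "tool_pos": TCP position; "tcp_rot": TCP orientation; "contact_force": force on the tool from outside, world axes, zero at the start; "moment": the same for the moment, N m; "grip_width": finger opening in mm.
Only numpy, scipy, OpenCV 4.12 (cv2) and the standard library are available. Lean on these libraries where they do the work, as an engineer would, in place of code of your own. Each camera call takes 0.05 s, during which the arm holds its last target.

## Working session

There is one attempt and no reset: what is moved stays moved. The work goes in short steps, Python scripts to look and compute and a shell command to move; the robot and the scene stay as the last step left them, time stands still between calls to the robot, and variables do not carry over. Pictures are saved under pics/ and viewed, and the job is handed in when it is done.

```bash
ls; mkdir -p pics; python3 - <<'E'
from plant import sensors, capture, bot
import cv2,numpy as np
print(sensors.get_obs())
for n in ["scene","side","wrist"]:
    c=capture(n); cv2.imwrite(f"pics/{n}0.png",c["frame"])
    print(n,c["vfov"],c["cx"],c["cy"],np.array(c.get("view",c.get("mount"))).round(4).tolist())
E
```

```text
pics
{'time': 0.0, 'joint_positions': array([ 1.01001710e+00,  3.42718024e-01,  1.52500479e+00,  1.04532705e-06,
        1.27538256e+00, -1.46012839e-01]), 'dq': array([ 7.54446762e-04, -1.20163770e-03,  2.32012668e-03, -2.25596633e-06,
        1.77145079e-04,  1.57438060e-03]), 'tau': array([-2.16962289e-03, -4.31250465e+01, -2.44215077e+01,  7.14210025e-02,
        5.61986875e-02, -1.23231071e-04]), 'tool_pos': array([211.3347035 , 480.15229814, 226.05166322]), 'tcp_rot': array([-1.71746995,  1.56928361, -2.13223665]), 'contact_force': array([ 0.67710677, -0.55312544,  0.50978045]), 'moment': array([-0.00847873, -0.0250614 ,  0.02560557]), 'grip_width': 91.69382063903541}
scene 46.15235341344213 254.37995297783698 188.2283710117783 [[-0.6609, 0.7503, 0.0144, 388.0721], [0.6331, 0.5677, -0.5262, -290.1228], [-0.403, -0.3386, -0.8503, 1631.3178], [0.0, 0.0, 0.0, 1.0]]
side 49.33318018282549 257.10053051420056 191.5564574870998 [[0.7886, -0.6148, 0.0116, -485.1982], [-0.3012, -0.4027, -0.8644, 263.5438], [0.5361, 0.6782, -0.5027, 803.2352], [0.0, 0.0, 0.0, 1.0]]
wrist 63.334997939186636 252.04766238952658 193.56758191485952 [[-0.0004, -0.2916, 0.9565, -158.5159], [1.0, 0.0001, 0.0005, 0.1264], [-0.0003, 0.9565, 0.2916, -78.9095], [0.0, 0.0, 0.0, 1.0]]
```

View pics/scene0.png

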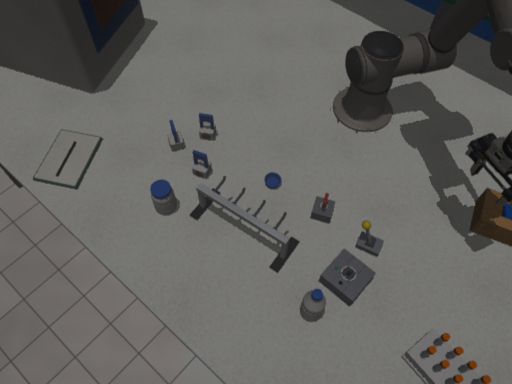

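View pics/side0.png

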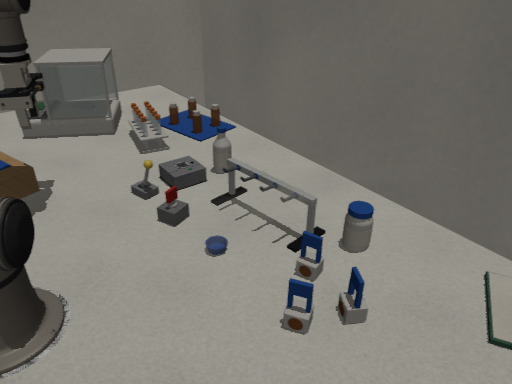

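View pics/wrist0.png

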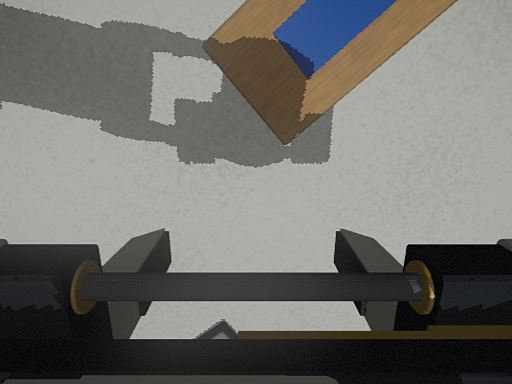

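Three cassettes are visible: scene (175,135), (207,125) and (201,163); side (353,295), (299,305) and (311,257). I'll enlarge crops to measure them.

```bash
cat > h.py <<'E'
from plant import sensors, capture, bot
import cv2,numpy as np
from scipy.spatial.transform import Rotation as R
from scipy.optimize import least_squares
np.set_printoptions(precision=2,suppress=True)
def pose(o=None):
    o=o or sensors.get_obs(); return R.from_euler('xyz',o['tcp_rot']).as_matrix(),np.array(o['tool_pos'])
def cam(n):
    Rt,p=pose(); c=capture(n); f=192/np.tan(np.radians(c['vfov']/2))
    K=np.array([[f,0,c['cx']],[0,f,c['cy']],[0,0,1]])
    if 'view' in c: V=np.array(c['view'])
    else:
        T=np.eye(4);T[:3,:3]=Rt;T[:3,3]=p; V=np.linalg.inv(T@np.array(c['mount']))
    return c['frame'],K,V
def proj(K,V,P):
    P=np.atleast_2d(P); q=(P@V[:3,:3].T+V[:3,3])@K.T; return q[:,:2]/q[:,2:]
def ray(K,V,uv):
    d=V[:3,:3].T@np.linalg.inv(K)@np.array([uv[0],uv[1],1.]); o=-V[:3,:3].T@V[:3,3]; return o,d
def atz(K,V,uv,z):
    o,d=ray(K,V,uv); return o+d*(z-o[2])/d[2]
def tri(L):
    A=0;b=0
    for K,V,uv in L:
        o,d=ray(K,V,uv);d=d/np.linalg.norm(d);M=np.eye(3)-np.outer(d,d);A=A+M;b=b+M@o
    return np.linalg.solve(A,b)
def crop(img,x0,y0,x1,y1,s,name):
    im=cv2.resize(img[y0:y1,x0:x1],None,fx=s,fy=s,interpolation=cv2.INTER_CUBIC)
    for x in range((x0+9)//10*10,x1,10): 
        cv2.line(im,((x-x0)*s,0),((x-x0)*s,6),(0,0,255),1)
        if x%20==0: cv2.putText(im,str(x),((x-x0)*s,16),0,.35,(0,0,255))
    for y in range((y0+9)//10*10,y1,10):
        cv2.line(im,(0,(y-y0)*s),(6,(y-y0)*s),(0,0,255),1)
        if y%20==0: cv2.putText(im,str(y),(8,(y-y0)*s+4),0,.35,(0,0,255))
    cv2.imwrite(f'pics/{name}.png',im)
E
python3 - <<'E'
from h import *
s=cv2.imread('pics/scene0.png');d=cv2.imread('pics/side0.png')
crop(s,150,100,310,220,5,'s_a'); crop(s,240,180,400,300,5,'s_b')
crop(d,200,140,380,275,4,'d_a'); crop(d,270,220,400,340,5,'d_b');crop(d,120,120,280,240,5,'d_c')
E
```

```text
(no output)
```

View pics/s_a.png

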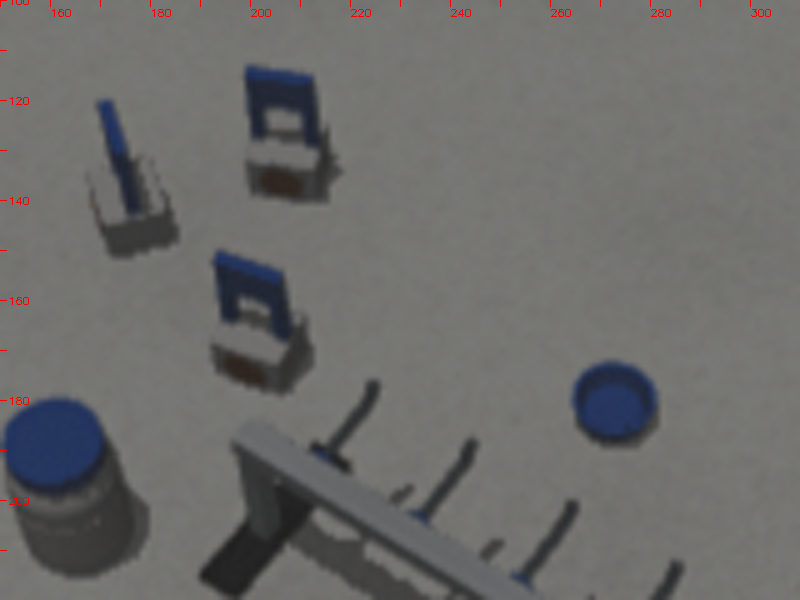

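View pics/s_b.png

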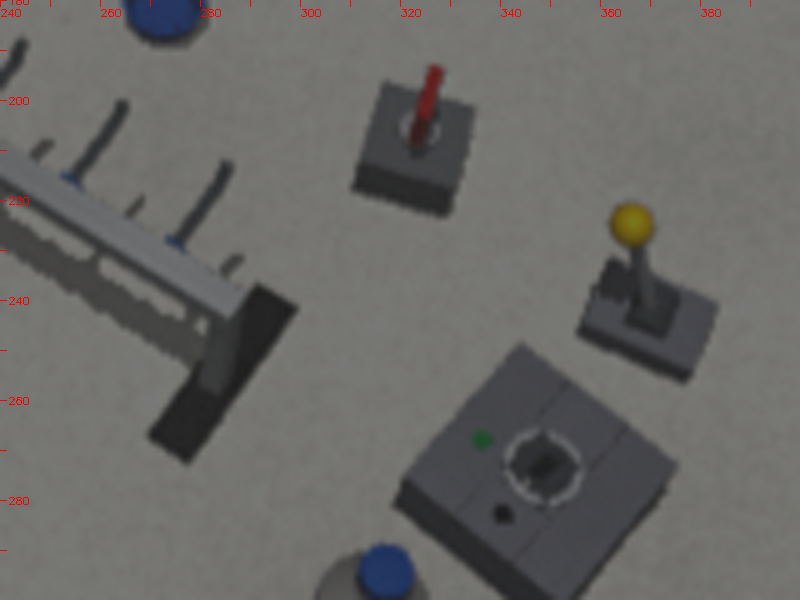

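View pics/d_a.png

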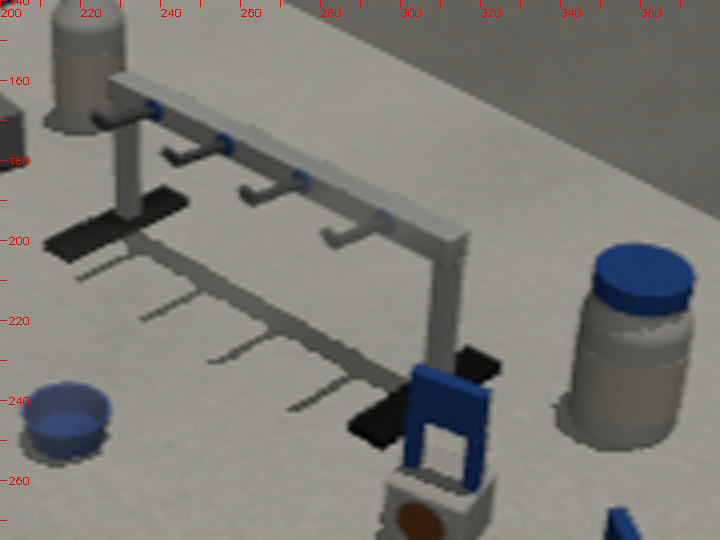

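View pics/d_b.png

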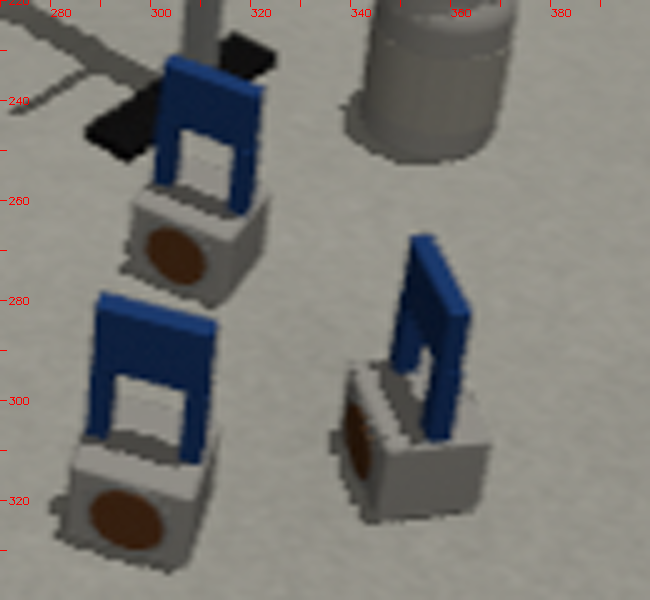

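View pics/d_c.png

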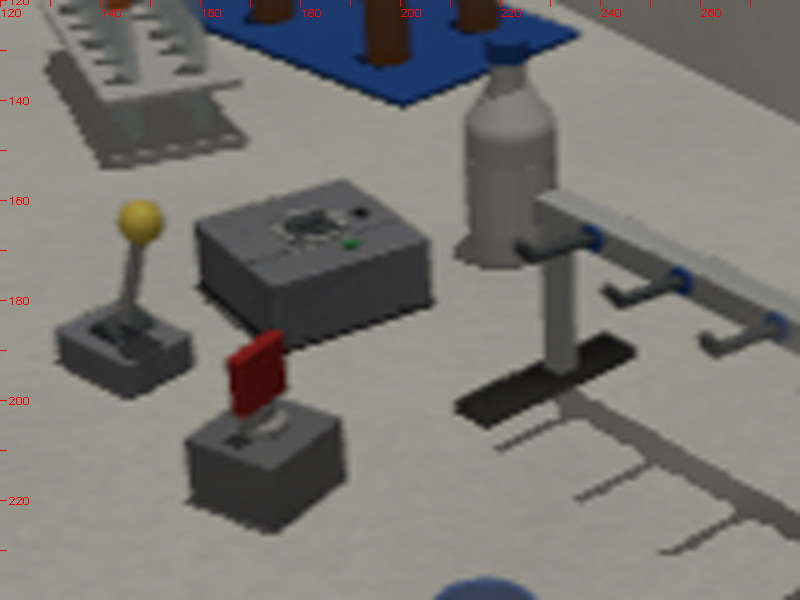

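```bash
cat > m1.py <<'E'
from h import *
_,Ks,Vs=cam('scene');_,Kd,Vd=cam('side')
def S(a):return (Ks,Vs,a)
def D(a):return (Kd,Vd,a)
def fit(corr,p0):
    # corr: list (view,localxyz,uv)
    def f(p):
        c,s=np.cos(p[2]),np.sin(p[2]);r=[]
        for v,l,uv in corr:
            P=[p[0]+c*l[0]-s*l[1],p[1]+s*l[0]+c*l[1],l[2]]
            r+=list(proj(v[0],v[1],P)[0]-uv)
        return np.array(r)
    q=least_squares(f,p0,loss='soft_l1'); return q.x,f(q.x)
def c5(x0,y0,s,a): return np.array([x0+a[0]/s,y0+a[1]/s])
if __name__=='__main__':
    print('cams',-Vs[:3,:3].T@Vs[:3,3],-Vd[:3,:3].T@Vd[:3,3])
    st=[(223.5,176.5),(243.5,188),(263.5,200.5),(283.5,213)]
    dt=[(281.2,199),(260.7,188.5),(241.2,178.7),(223.7,169.5)]
    co=[]
    for i,y in enumerate([-105,-35,35,105]):
        co+=[(S(0),(-28,y,132),st[i]),(D(0),(-28,y,132),dt[i])]
        print('tip',tri([S(st[i]),D(dt[i])]))
    p,r=fit(co,[600,-200,0]);print('rack',p,r.reshape(-1,2))
    for n,a,b in [('A',[(199.3,113.8),(212.7,115.7)],[(288,279),(311,284)]),('B',[(170.6,120.3)],[(357.5,242)]),('C',[(193.3,151),(206.5,155)],[(302.5,231.5),(320,237.5)])]:
        print(n,[tri([S(u),D(v)]) for u,v in zip(a,b)],[atz(Ks,Vs,u,106) for u in a],[atz(Kd,Vd,u,106) for u in b])
    print('switch',tri([S((348.6,273.4)),D((182.4,165.2))]),'green',atz(Ks,Vs,(336.6,267.8),48),'blk',atz(Ks,Vs,(340.6,282.6),48), 'sw',atz(Ks,Vs,(348.6,273.4),52))
    print('green d',tri([S((336.6,267.8)),D(c5(120,120,5,(351,243)))]),'blk',tri([S((340.6,282.6)),D(c5(120,120,5,(361,212)))]))
    print('keytop',atz(Ks,Vs,(327,193.4),92),'bow',tri([S((325,200)),D((171.4,195))]), 'collar',tri([S((323.8,206)),D(c5(120,120,5,(268,418)))]))
    print('ball',tri([S((366.4,225)),D((148,164.4))]))
E
python3 m1.py
```

```text
cams [1097.52  425.94 1228.82] [  31.43 -736.9   637.22]
tip [ 603.37 -107.35  124.2 ]
tip [594.63 -38.05 124.22]
tip [586.96  32.28 123.64]
tip [579.81 100.8  124.07]
rack [ 620.29    1.15 -609.36] [[ 0.42 -1.23]
 [ 0.3  -3.03]
 [-0.12 -0.79]
 [ 0.05 -3.16]
 [-0.03 -0.97]
 [ 0.48 -3.14]
 [ 0.72 -0.73]
 [ 0.38 -2.97]]
A [array([ 458.28, -326.17,  109.65]), array([ 458.72, -326.01,   99.31])] [array([ 471.26, -343.19,  106.  ]), array([ 447.86, -305.22,  106.  ])] [array([ 444.93, -310.03,  106.  ]), array([ 469.67, -345.66,  106.  ])]
B [array([ 577.83, -354.5 ,  157.99])] [array([ 552.48, -392.2 ,  106.  ])] [array([ 637.3 , -313.14,  106.  ])]
C [array([ 579.59, -233.16,  112.26]), array([ 581.54, -231.21,   94.83])] [array([ 589.81, -250.51,  106.  ]), array([ 573.49, -209.66,  106.  ])] [array([ 570.75, -215.74,  106.  ]), array([ 585.54, -254.25,  106.  ])]
switch [573.28 331.83  46.92] green [580.58 298.51  48.  ] blk [608.24 332.    48.  ] sw [573.59 333.38  52.  ]
green d [581.57 297.33  46.44] blk [608.84 331.06  46.33]
keytop [429.   144.78  92.  ] bow [441.09 148.41  71.97] collar [444.87 150.84  42.91]
ball [446.35 291.55 103.28]
```

```bash
cat >> h.py <<'E'
def go(t,yaw=None):
    """print dx,dy,dz cm & spin to put TCP at t (world mm), jaw axis along world angle yaw (mod pi)"""
    Rt,p=pose(); d=Rt.T@(np.array(t,float)-p)/10
    o=sensors.get_obs(); msg=f"dx {d[0]:.2f} dy {d[1]:.2f} dz {d[2]:.2f}"
    if yaw is not None:
        cur=np.arctan2(Rt[1,1],Rt[0,1]); dy=(yaw-cur+np.pi/2)%np.pi-np.pi/2
        s=-dy*np.sign(-Rt[2,0]) # tool x down: +spin about down = negative world yaw
        msg+=f" spin {s:.3f} (j6 {o['joint_positions'][5]:.2f})"
    print(msg,' t=%.2f'%o['time'], 'at',p,'w %.1f'%o['grip_width'])
E
python3 - <<'E'
from m1 import *
print([atz(Kd,Vd,u,106) for u in [(354.4,267.2),(363,282)]],atz(Ks,Vs,(170.8,120.8),106), tri([S((170.8,120.8)),D((358.5,274.5))]))
Rt,p=pose();print(Rt,p)
E
```

```text
[array([ 569.71, -362.79,  106.  ]), array([ 550.22, -400.13,  106.  ])] [ 553.48 -390.2   106.  ] [ 555.39 -385.54  111.19]
[[-0.    0.4   0.92]
 [-0.    0.92 -0.4 ]
 [-1.   -0.   -0.  ]] [211.52 480.41 226.57]
```

```bash
python3 -c "
from h import *
go([500,-270,320],0.5)"
```

```text
dx -9.33 dy -57.05 dz 56.64 spin 0.656 (j6 -0.15)  t=0.35 at [211.52 480.41 226.57] w 91.6
```

```bash
python3 -m crank '[{"dx":-9.3,"dy":0,"dz":0},{"dx":-9.3},{"dx":-9.3},{"dx":-9.3,"dy":-57,"dz":56.6,"spin":0.65},{"dx":-9.3,"dy":-57,"dz":56.6,"spin":0.65},{"dx":-9.3,"dy":-57,"dz":56.6,"spin":0.65},{"dx":-9.3,"dy":-57,"dz":56.6,"spin":0.65},{"dx":-9.3,"dy":-57,"dz":56.6,"spin":0.65},{"dx":-9.3,"dy":-57,"dz":56.6,"spin":0.65},{"dx":-9.3,"dy":-57,"dz":56.6,"spin":0.65},{"dx":-9.3,"dy":-57,"dz":56.6,"spin":0.65},{"dx":-9.3,"dy":-57,"dz":56.6,"spin":0.65},{"dx":-9.3,"dy":-57,"dz":56.6,"spin":0.65},{"dx":-9.3,"dy":-57,"dz":56.6,"spin":0.65},{"dx":-9.3,"dy":-57,"dz":56.6,"spin":0.65},{"dx":-9.3,"dy":-57,"dz":56.6,"spin":0.65},{"dx":-9.3,"dy":-57,"dz":56.6,"spin":0.65}]'
python3 -c "
from h import *
go([500,-270,320],0.5)"
```

```text
dx -9.33 dy -57.05 dz 56.64 spin 0.656 (j6 -0.15)  t=0.35 at [211.52 480.41 226.57] w 91.6invalid input at $[0]: expected keys dx, dy, dz, spin
```

```bash
python3 -m crank '[{"dx":-9.3,"dy":0,"dz":0,"spin":0},{"dx":-9.3,"dy":0,"dz":0,"spin":0},{"dx":-9.3,"dy":-57,"dz":56.6,"spin":0.65},{"dx":-9.3,"dy":-57,"dz":56.6,"spin":0.65},{"dx":-9.3,"dy":-57,"dz":56.6,"spin":0.65},{"dx":-9.3,"dy":-57,"dz":56.6,"spin":0.65},{"dx":-9.3,"dy":-57,"dz":56.6,"spin":0.65},{"dx":-9.3,"dy":-57,"dz":56.6,"spin":0.65},{"dx":-9.3,"dy":-57,"dz":56.6,"spin":0.65},{"dx":-9.3,"dy":-57,"dz":56.6,"spin":0.65},{"dx":-9.3,"dy":-57,"dz":56.6,"spin":0.65},{"dx":-9.3,"dy":-57,"dz":56.6,"spin":0.65},{"dx":-9.3,"dy":-57,"dz":56.6,"spin":0.65},{"dx":-9.3,"dy":-57,"dz":56.6,"spin":0.65},{"dx":-9.3,"dy":-57,"dz":56.6,"spin":0.65},{"dx":-9.3,"dy":-57,"dz":56.6,"spin":0.65},{"dx":-9.3,"dy":-57,"dz":56.6,"spin":0.65}]'; echo
python3 -c "
from h import *
go([500,-270,320],0.5)"
```

```text
time: 1.77
tool_pos: [436.0, -105.0, 317.8]
tcp_rot: [1.112, 1.57, 0.047]
contact_force: [0.5, 0.8, 0.2]
grip_width: 91.7

dx -0.22 dy -2.39 dz 17.53 spin 0.005 (j6 -0.91)  t=1.77 at [ 436.03 -105.03  317.77] w 91.7
```

```bash
python3 -m crank '[{"dx":0,"dy":-2.4,"dz":17.5,"spin":0},{"dx":0,"dy":-2.4,"dz":17.5,"spin":0},{"dx":0,"dy":-2.4,"dz":17.5,"spin":0},{"dx":0,"dy":-2.4,"dz":17.5,"spin":0},{"dx":0,"dy":-2.4,"dz":17.5,"spin":0},{"dx":0,"dy":-2.4,"dz":17.5,"spin":0},{"dx":0,"dy":-2.4,"dz":17.5,"spin":0}]'; echo
python3 -c "
from h import *
go([500,-270,320],0.5)
f,K,V=cam('wrist');cv2.imwrite('pics/w1.png',f)
for n,c in [('A',(458,-326,106)),('B',(558,-382,106)),('C',(580,-232,106))]: print(n,proj(K,V,c))
"
```

```text
time: 2.35
tool_pos: [499.4, -267.2, 316.9]
tcp_rot: [-3.0, 1.569, 2.218]
contact_force: [-0.5, 1.2, -0.9]
grip_width: 91.7

dx -0.31 dy -0.08 dz 0.27 spin 0.005 (j6 -1.13)  t=2.35 at [ 499.38 -267.23  316.94] w 91.7
A [[199.64 192.22]]
B [[248.62 262.43]]
C [[323.78 173.97]]
```

View pics/w1.png

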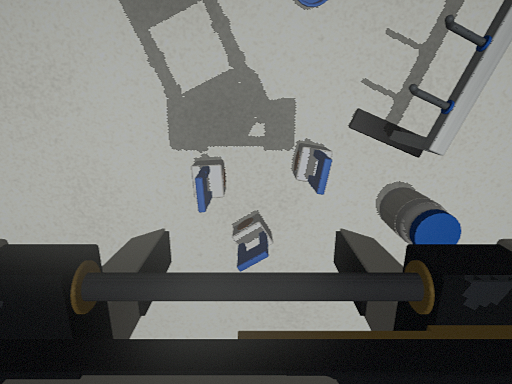

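```bash
python3 -c "
from h import *
f=cv2.imread('pics/w1.png');crop(f,180,130,340,275,5,'w1c')"
```

```text
(no output)
```

View pics/w1c.png

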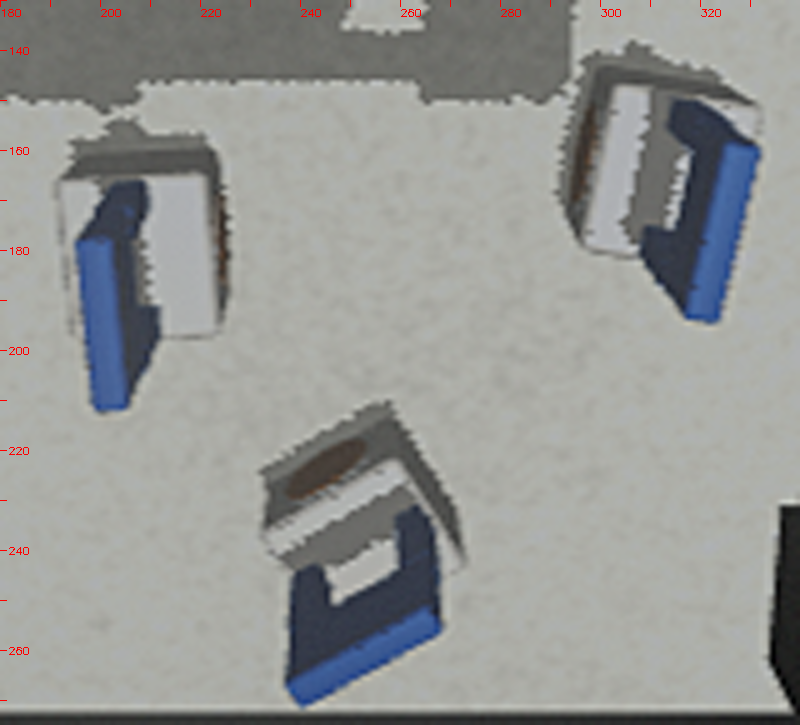

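```bash
python3 -c "
from h import *
_,K,V=cam('wrist')
for n,c,a,b in [('A',(200.8,195),(199,178),(202,212)),('B',(252.8,261.4),(239,269),(267,253.4)),('C',(324.4,176.6),(328.4,158.6),(320.6,194.4))]:
  P,Q=atz(K,V,a,106),atz(K,V,b,106);d=Q-P
  print(n,atz(K,V,c,106),np.linalg.norm(d),(np.arctan2(d[1],d[0])+np.pi)%np.pi-np.pi/2)
go([580,-232,200],.36)
"
```

```text
A [ 461.   -328.06  106.  ] 44.304425195757936 0.5428506932194068
B [ 562.48 -377.48  106.  ] 43.864969791950195 -0.5067194683058265
C [ 582.66 -233.65  106.  ] 45.454903349080055 0.3632036571728987
dx 11.79 dy 8.69 dz 0.94 spin 0.147 (j6 -1.13)  t=2.45 at [ 499.41 -266.03  317.89] w 91.8
```

```bash
python3 -c "
from h import *
go([582,-233,150],.363)
"; python3 -m crank '[{"dx":3,"dy":8.8,"dz":0.94,"spin":0.14},{"dx":6,"dy":8.8,"dz":0.94,"spin":0.14},{"dx":9,"dy":8.8,"dz":0.94,"spin":0.14},{"dx":13,"dy":8.8,"dz":0.94,"spin":0.14},{"dx":16.7,"dy":8.8,"dz":0.94,"spin":0.14},{"dx":16.7,"dy":8.8,"dz":0.94,"spin":0.14},{"dx":16.7,"dy":8.8,"dz":0.94,"spin":0.14}]' ; echo;python3 -c "
from h import *
go([582,-233,84],.363)
f,K,V=cam('wrist');cv2.imwrite('pics/w2.png',f)"
```

```text
dx 16.79 dy 8.82 dz 1.13 spin 0.144 (j6 -1.13)  t=2.45 at [ 499.41 -266.03  317.89] w 91.8
time: 3.03
tool_pos: [580.1, -231.1, 149.6]
tcp_rot: [-2.478, 1.566, 2.602]
contact_force: [0.0, 0.0, 0.5]
grip_width: 91.6

dx 6.55 dy 0.13 dz 0.27 spin 0.005 (j6 -0.87)  t=3.03 at [ 580.09 -231.08  149.56] w 91.6
```

View pics/w2.png

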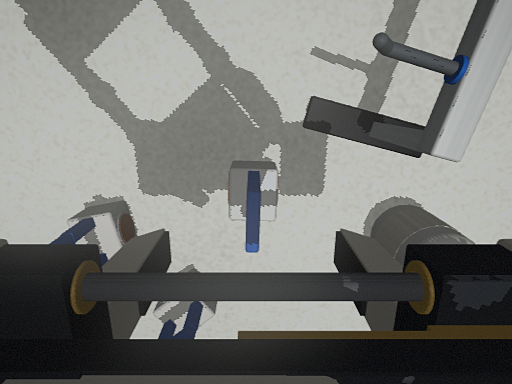

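```bash
python3 -c "
from m1 import *
print(tri([S((161,188)),D((359,210))]),atz(Ks,Vs,(161,188),110))
f,K,V=cam('wrist');print(proj(K,V,pose()[1]))
go([582,-233,84],.363)
"; python3 -m crank '[{"dx":0,"dy":0.13,"dz":0.25,"spin":0},{"dx":0,"dy":0.13,"dz":0.25,"spin":0},{"dx":0,"dy":0.13,"dz":0.25,"spin":0},{"dx":0,"dy":0.13,"dz":0.25,"spin":0},{"dx":3,"dy":0.13,"dz":0.25,"spin":0},{"dx":6.5,"dy":0.13,"dz":0.25,"spin":0},{"dx":6.5,"dy":0.13,"dz":0.25,"spin":0},{"dx":6.5,"dy":0.13,"dz":0.25,"spin":0}]' 45 ; echo;python3 -c "
from h import *
go([582,-233,84],.363)
f,K,V=cam('wrist');cv2.imwrite('pics/w3.png',f)"
```

```text
[ 745.   -227.74  100.54] [ 748.16 -222.55  110.  ]
[[251.41 246.18]]
dx 7.04 dy -0.06 dz -0.13 spin 0.003 (j6 -0.87)  t=3.23 at [ 582.67 -233.78  154.43] w 91.7
time: 3.9
tool_pos: [582.2, -234.4, 84.3]
tcp_rot: [-2.46, 1.566, 2.618]
contact_force: [0.1, 0.4, 0.2]
grip_width: 44.4

dx 0.03 dy 0.03 dz -0.14 spin 0.003 (j6 -0.87)  t=3.90 at [ 582.19 -234.39   84.26] w 44.4
```

View pics/w3.png

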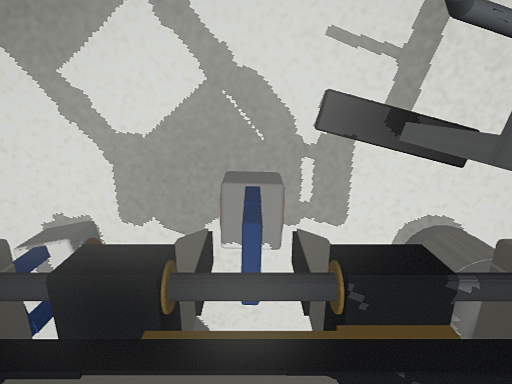

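```bash
python3 -m crank '[{"dx":0,"dy":0,"dz":-0.1,"spin":0},{"dx":0,"dy":0,"dz":-0.1,"spin":0},{"dx":0,"dy":0,"dz":-0.1,"spin":0},{"dx":0,"dy":0,"dz":-0.1,"spin":0},{"dx":0,"dy":0,"dz":-0.1,"spin":0},{"dx":0,"dy":0,"dz":-0.1,"spin":0},{"dx":-3,"dy":0,"dz":-0.1,"spin":0},{"dx":-7,"dy":0,"dz":-0.1,"spin":0},{"dx":-11,"dy":0,"dz":-0.1,"spin":0},{"dx":-13,"dy":0,"dz":-0.1,"spin":0},{"dx":-13,"dy":0,"dz":-0.1,"spin":0}]' 0 ; echo;python3 -c "
from h import *
c,s=np.cos(.112),np.sin(.112); O=np.array([619.5,.5])
def pk(x,y,z): return [O[0]+c*x-s*y,O[1]+s*x+c*y,z]
print(pk(-75,35,0),pk(4,35,0))
go(pk(-75,35,215),.112)
f,K,V=cam('scene');crop(f,150,100,310,220,5,'s1')"
```

```text
time: 4.87
tool_pos: [585.1, -235.1, 221.7]
tcp_rot: [0.714, 1.56, -0.49]
contact_force: [-0.0, 0.1, -1.4]
grip_width: 9.4

[np.float64(541.0580987554655), np.float64(26.89825996429872), 0] [np.float64(619.5631284890644), np.float64(35.72777334425025), 0]
dx 0.50 dy 5.26 dz -26.05 spin 0.254 (j6 -0.87)  t=4.87 at [ 585.09 -235.13  221.71] w 9.4
```

View pics/s1.png

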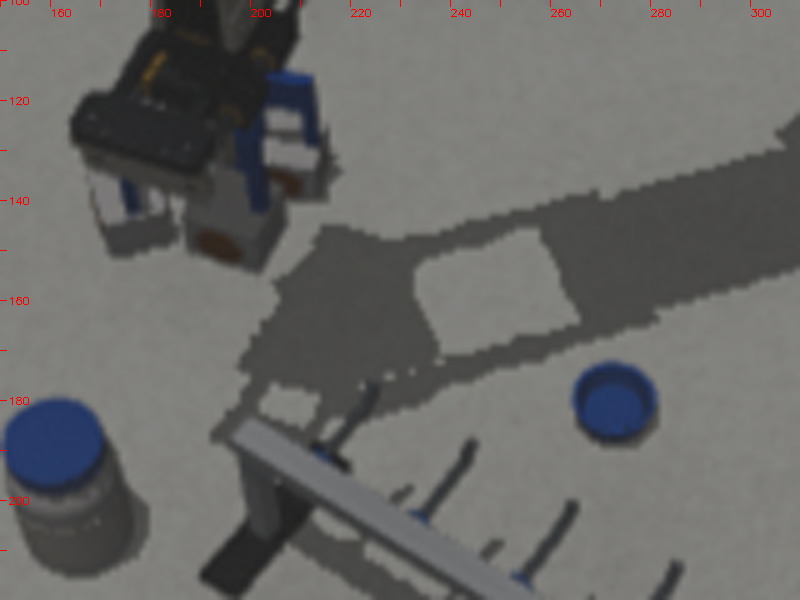

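```bash
python3 -m crank '[{"dx":0.3,"dy":1,"dz":-3.5,"spin":0.1},{"dx":0.3,"dy":2,"dz":-7,"spin":0.2},{"dx":0.3,"dy":3,"dz":-11,"spin":0.25},{"dx":0.3,"dy":4,"dz":-15,"spin":0.25},{"dx":0.3,"dy":4.5,"dz":-19,"spin":0.25},{"dx":0.3,"dy":5,"dz":-23,"spin":0.25},{"dx":0.3,"dy":5.2,"dz":-26,"spin":0.25},{"dx":0.3,"dy":5.2,"dz":-26,"spin":0.25},{"dx":0.3,"dy":5.2,"dz":-26,"spin":0.25},{"dx":0.3,"dy":5.2,"dz":-26,"spin":0.25}]' ; echo;python3 -c "
from h import *
c,s=np.cos(.112),np.sin(.112); O=np.array([619.5,.5])
def pk(x,y,z): return [O[0]+c*x-s*y,O[1]+s*x+c*y,z]
go(pk(-75,35,150),.112)
f,K,V=cam('wrist');cv2.imwrite('pics/w4.png',f)
print([proj(K,V,pk(-28,y,132)) for y in (-35,35,105)])
f,K,V=cam('side');crop(f,200,130,340,270,5,'d4')"
```

```text
time: 5.75
tool_pos: [538.1, 27.0, 211.3]
tcp_rot: [-1.546, 1.569, -3.0]
contact_force: [-0.2, -0.6, -0.7]
grip_width: 9.6

dx 6.13 dy 0.30 dz 0.04 spin 0.004 (j6 -0.21)  t=5.75 at [538.11  26.97 211.35] w 9.6
[array([[308.92, 278.49]]), array([[313.95, 202.24]]), array([[319.88, 112.5 ]])]
```

View pics/w4.png

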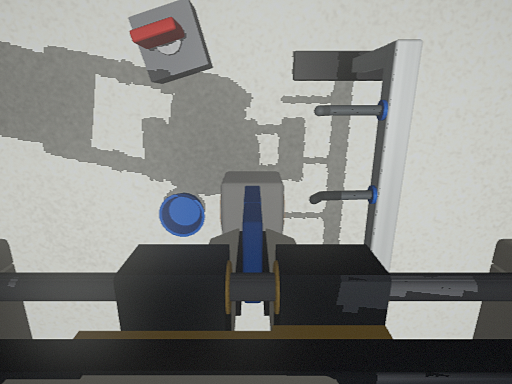

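View pics/d4.png

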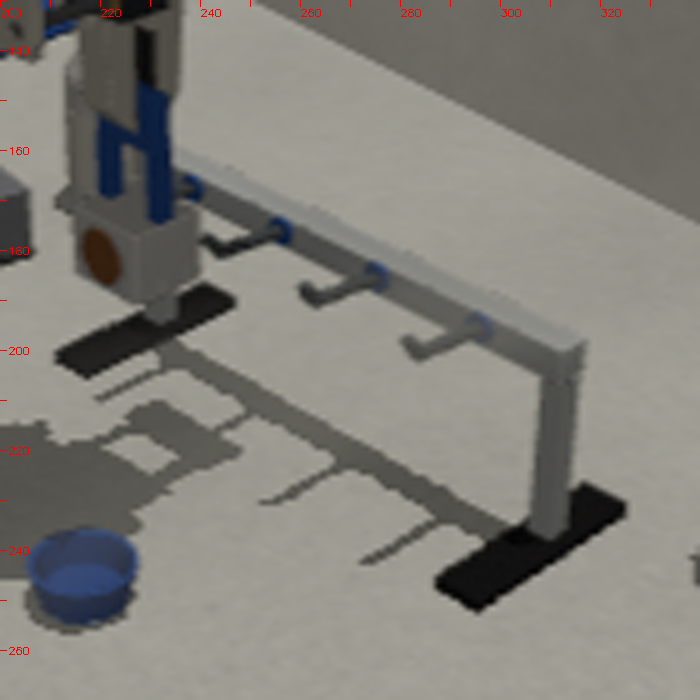

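```bash
python3 -c "
from h import *
f,K,V=cam('wrist')
crop(f,290,90,400,215,6,'w4c')"
```

```text
(no output)
```

View pics/w4c.png

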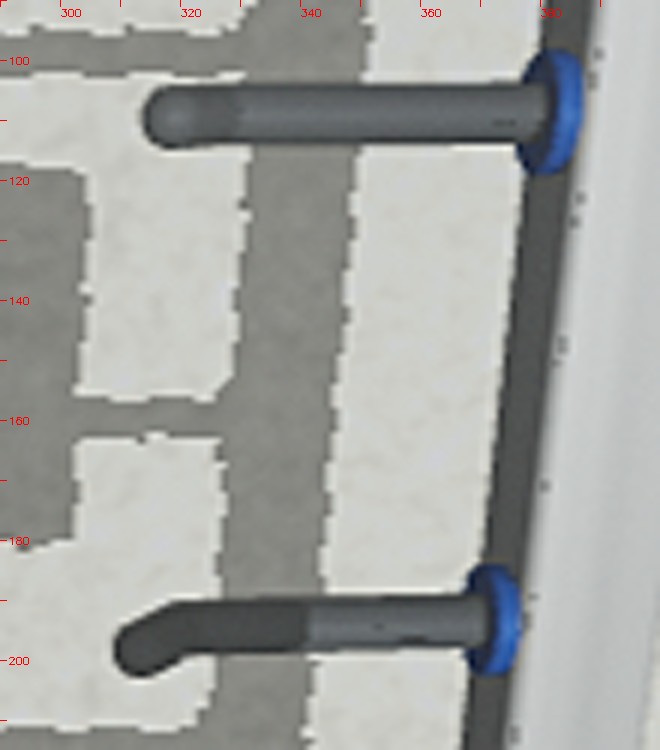

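```bash
python3 -c "
from h import *
f,K,V=cam('wrist')
for z,u in [(130,(312.5,198.3)),(130,(318.7,109.7)),(117,(371,193.3)),(117,(380,108.7))]: print(u,atz(K,V,u,z))
c,s=np.cos(.112),np.sin(.112); O=np.array([619.5,.5])
def pk(x,y,z): return [O[0]+c*x-s*y,O[1]+s*x+c*y,z]
print(pk(-26,35,130),pk(-26,105,130),pk(28,35,117),pk(28,105,117))
"
```

```text
(312.5, 198.3) [587.28  33.55 130.  ]
(318.7, 109.7) [580.04 102.59 130.  ]
(371, 193.3) [639.04  39.81 117.  ]
(380, 108.7) [630.45 108.73 117.  ]
[np.float64(589.7510918813686), np.float64(32.37479357971169), 130] [np.float64(581.9274724307786), np.float64(101.93621233100193), 130] [np.float64(643.412757775221), np.float64(38.410157155881095), 117] [np.float64(635.5891383246311), np.float64(107.97157590717131), 117]
```

```bash
sed -i '/^RK/d' h.py; cat >> h.py <<'E'
RO=np.array([617.5,1.2])
def pk(x,y,z):
    c,s=np.cos(.112),np.sin(.112); return [RO[0]+c*x-s*y,RO[1]+s*x+c*y,z]
E
python3 -c "
from h import *
go(pk(-75,35,150),.112);go(pk(4,35,150),.112)"
python3 -m crank '[{"dx":2,"dy":0,"dz":0,"spin":0},{"dx":4,"dy":0,"dz":0,"spin":0},{"dx":6.2,"dy":0,"dz":0,"spin":0},{"dx":6.2,"dy":0,"dz":0,"spin":0},{"dx":6.2,"dy":0,"dz":0,"spin":0},{"dx":6.2,"dy":0,"dz":0,"spin":0}]';echo
python3 -c "
from h import *
go(pk(-75,35,150),.112);go(pk(4,35,150),.112)
f,K,V=cam('side');crop(f,200,130,340,270,5,'d5')
f,K,V=cam('scene');crop(f,180,160,320,270,5,'s5')"
```

```text
dx 6.21 dy 0.06 dz -0.14 spin 0.002 (j6 -0.21)  t=5.95 at [538.66  26.13 212.06] w 9.5
dx 6.20 dy 7.96 dz -0.12 spin 0.002 (j6 -0.21)  t=5.95 at [538.66  26.13 212.06] w 9.5
time: 6.45
tool_pos: [539.3, 26.8, 151.6]
tcp_rot: [1.387, 1.569, -0.068]
contact_force: [-0.3, -0.6, -0.8]
grip_width: 9.7

dx 0.16 dy -0.01 dz -0.08 spin 0.003 (j6 -0.21)  t=6.45 at [539.28  26.81 151.62] w 9.7
dx 0.17 dy 7.89 dz -0.05 spin 0.003 (j6 -0.21)  t=6.45 at [539.28  26.81 151.62] w 9.7
```

View pics/d5.png

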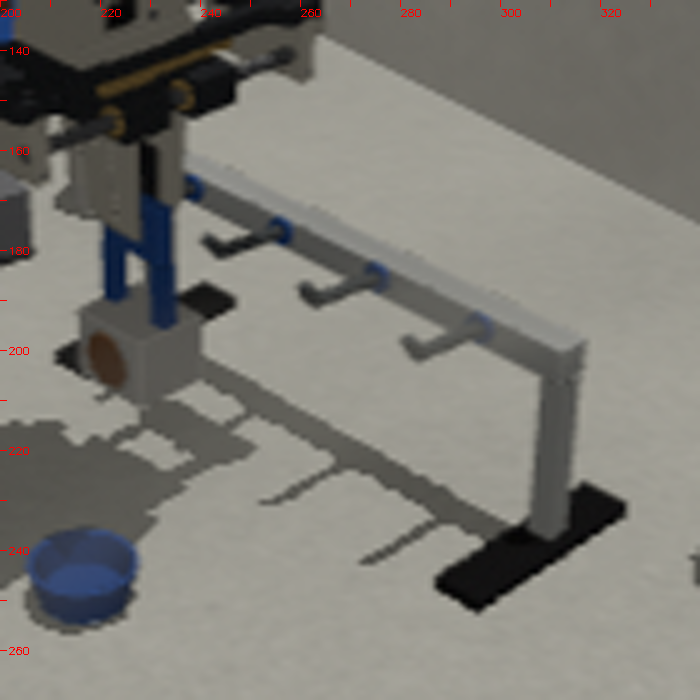

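View pics/s5.png

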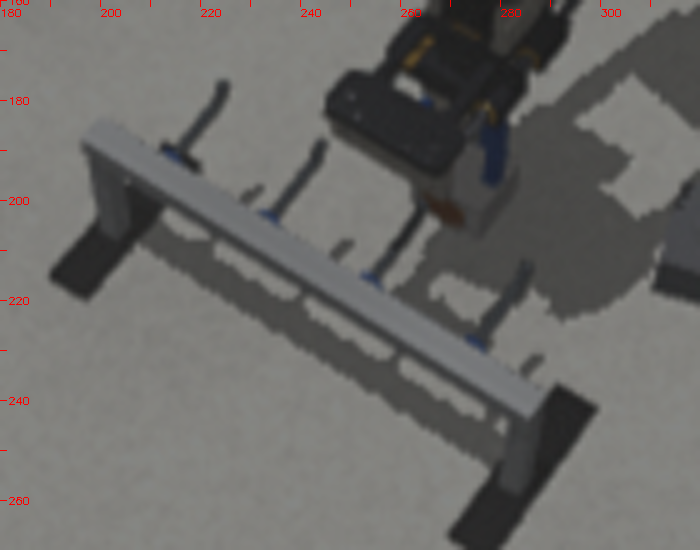

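```bash
python3 -m crank '[{"dx":0.15,"dy":1,"dz":-0.05,"spin":0},{"dx":0.15,"dy":2,"dz":-0.05,"spin":0},{"dx":0.15,"dy":3,"dz":-0.05,"spin":0},{"dx":0.15,"dy":4,"dz":-0.05,"spin":0},{"dx":0.15,"dy":5,"dz":-0.05,"spin":0},{"dx":0.15,"dy":6,"dz":-0.05,"spin":0},{"dx":0.15,"dy":7,"dz":-0.05,"spin":0},{"dx":0.15,"dy":7.8,"dz":-0.05,"spin":0},{"dx":0.15,"dy":7.8,"dz":-0.05,"spin":0},{"dx":0.15,"dy":7.8,"dz":-0.05,"spin":0}]';echo
python3 -c "
from h import *
go(pk(4,35,129),.112)
f,K,V=cam('side');crop(f,200,130,340,270,5,'d6')
f,K,V=cam('scene');crop(f,180,160,320,270,5,'s6')"
```

```text
time: 7.38
tool_pos: [616.2, 36.9, 149.8]
tcp_rot: [1.434, 1.57, -0.02]
contact_force: [-0.6, 0.1, -1.3]
grip_width: 9.6

dx 2.08 dy 0.13 dz 0.06 spin 0.004 (j6 -0.18)  t=7.38 at [616.17  36.88 149.77] w 9.6
```

View pics/d6.png

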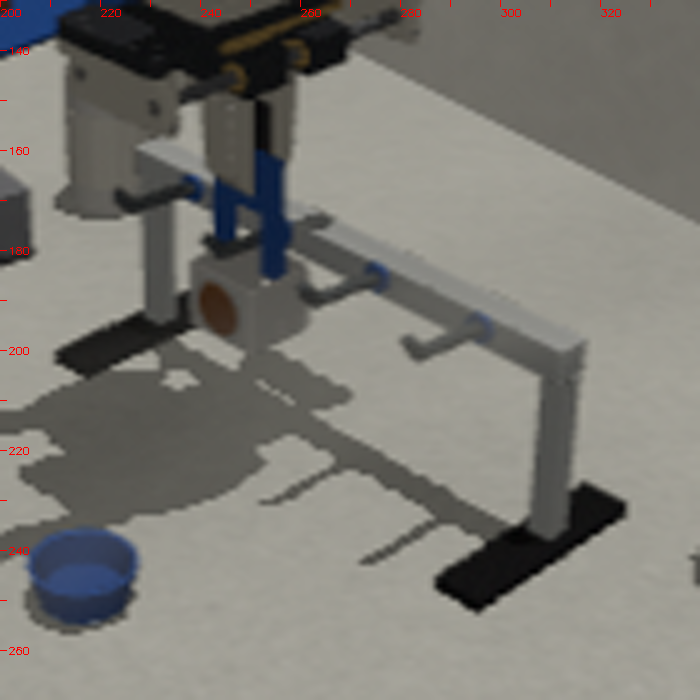

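View pics/s6.png

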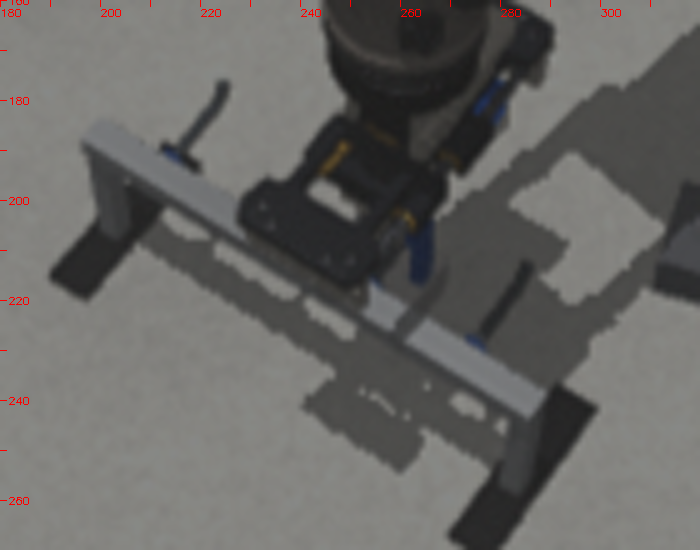

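The side picture shows the peg tip (246,178) through the loop, so it's threaded. Next I lower it.

```bash
python3 -m crank '[{"dx":0.6,"dy":0.1,"dz":0.05,"spin":0},{"dx":1.2,"dy":0.1,"dz":0.05,"spin":0},{"dx":1.6,"dy":0.1,"dz":0.05,"spin":0},{"dx":1.9,"dy":0.1,"dz":0.05,"spin":0},{"dx":1.9,"dy":0.1,"dz":0.05,"spin":0},{"dx":1.9,"dy":0.1,"dz":0.05,"spin":0}]'
echo; python3 -m crank '[{"dx":0.1,"dy":0,"dz":0,"spin":0},{"dx":0.2,"dy":0,"dz":0,"spin":0},{"dx":0.2,"dy":0,"dz":0,"spin":0}]'
```

```text
time: 7.98
tool_pos: [616.8, 36.5, 131.3]
tcp_rot: [1.245, 1.57, -0.21]
contact_force: [-4.2, -0.2, 9.0]
grip_width: 9.4

time: 8.23
tool_pos: [616.9, 36.5, 131.1]
tcp_rot: [1.3, 1.569, -0.154]
contact_force: [-7.0, -0.3, 20.0]
grip_width: 9.7
```

```bash
python3 -m crank '[{"dx":-0.25,"dy":0,"dz":0,"spin":0},{"dx":-0.25,"dy":0,"dz":0,"spin":0},{"dx":-0.25,"dy":0,"dz":0,"spin":0},{"dx":-0.25,"dy":0,"dz":0,"spin":0},{"dx":-0.25,"dy":0,"dz":0,"spin":0},{"dx":-1.5,"dy":0,"dz":0,"spin":0},{"dx":-4,"dy":0,"dz":0,"spin":0},{"dx":-8,"dy":0,"dz":0,"spin":0},{"dx":-12,"dy":0,"dz":0,"spin":0},{"dx":-15,"dy":0,"dz":0,"spin":0}]' 20
echo; python3 -c "
from h import *
go([461,-328,240],.543)
f,K,V=cam('side');crop(f,200,140,380,340,4,'d7')
f,K,V=cam('scene');crop(f,150,100,310,220,5,'s7')"
```

```text
time: 9.07
tool_pos: [617.3, 36.5, 281.1]
tcp_rot: [1.446, 1.568, -0.009]
contact_force: [0.2, 0.1, 0.7]
grip_width: 18.3

dx 4.07 dy -19.76 dz 34.40 spin -0.427 (j6 -0.18)  t=9.07 at [617.3   36.52 281.06] w 18.3
```

View pics/d7.png

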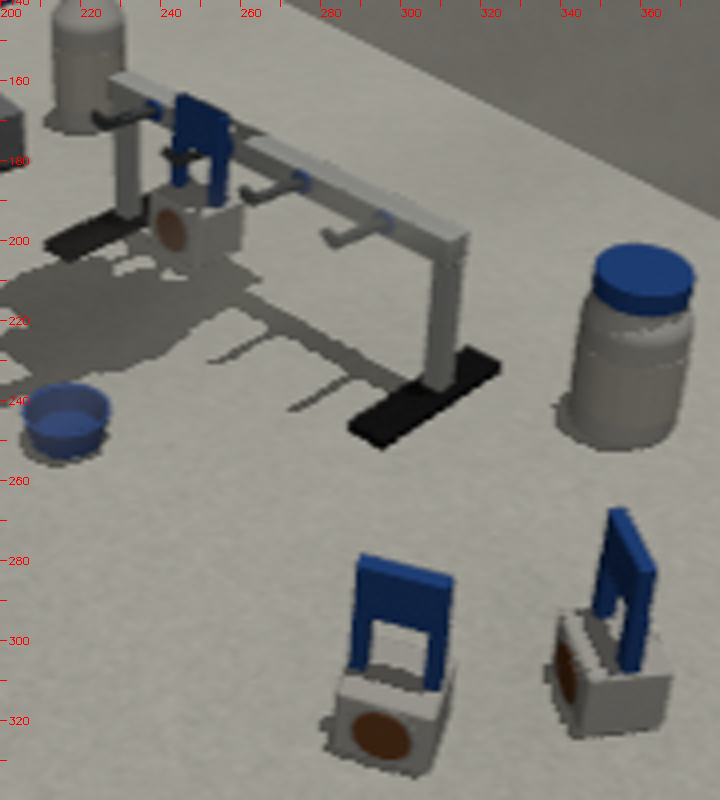

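View pics/s7.png

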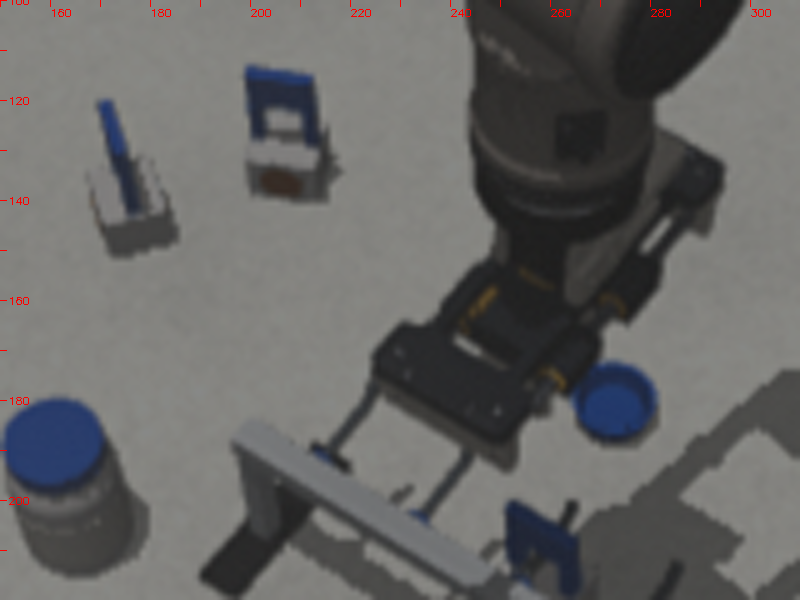

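First cassette hangs; the other two are unmoved. On to A.

```bash
python3 -m crank '[{"dx":0,"dy":-2,"dz":3.4,"spin":0},{"dx":1,"dy":-4,"dz":7,"spin":-0.1},{"dx":1,"dy":-6,"dz":10.5,"spin":-0.2},{"dx":2,"dy":-8,"dz":14,"spin":-0.3},{"dx":3,"dy":-10,"dz":17.5,"spin":-0.4},{"dx":4,"dy":-12,"dz":21,"spin":-0.43},{"dx":5,"dy":-14,"dz":24.5,"spin":-0.43},{"dx":6,"dy":-16,"dz":28,"spin":-0.43},{"dx":7,"dy":-18,"dz":31.4,"spin":-0.43},{"dx":8,"dy":-19.8,"dz":34.4,"spin":-0.43},{"dx":8,"dy":-19.8,"dz":34.4,"spin":-0.43},{"dx":8,"dy":-19.8,"dz":34.4,"spin":-0.43},{"dx":8,"dy":-19.8,"dz":34.4,"spin":-0.43}]' 45
echo; python3 -c "
from h import *
f,K,V=cam('wrist');crop(f,180,130,330,270,5,'w8');print(proj(K,V,(460.5,-327.5,106)))
go([460.5,-327.5,84],.543)"
```

```text
time: 10.25
tool_pos: [460.0, -327.6, 197.3]
tcp_rot: [3.078, 1.569, 2.053]
contact_force: [0.4, -0.8, -0.1]
grip_width: 41.0

[[252.32 197.31]]
dx 11.37 dy -0.02 dz 0.04 spin 0.004 (j6 -1.30)  t=10.30 at [ 460.44 -327.13  197.73] w 41.6
```

View pics/w8.png

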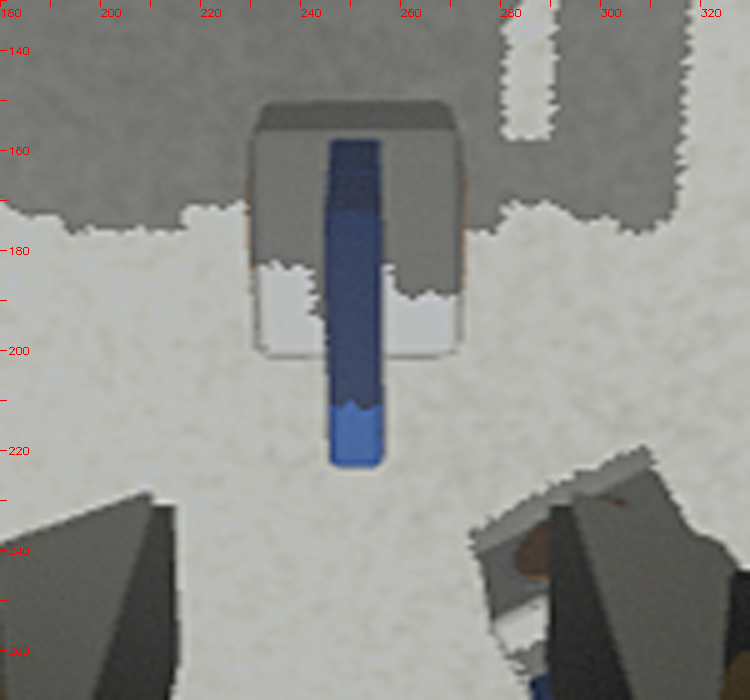

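```bash
python3 -m crank '[{"dx":3.5,"dy":0,"dz":0,"spin":0},{"dx":7,"dy":0,"dz":0,"spin":0},{"dx":10,"dy":0,"dz":0,"spin":0},{"dx":11.4,"dy":0,"dz":0,"spin":0},{"dx":11.4,"dy":0,"dz":0,"spin":0},{"dx":11.4,"dy":0,"dz":0,"spin":0}]'
echo; python3 -m crank '[{"dx":0,"dy":0,"dz":0,"spin":0},{"dx":0,"dy":0,"dz":0,"spin":0},{"dx":0,"dy":0,"dz":0,"spin":0},{"dx":0,"dy":0,"dz":0,"spin":0},{"dx":0,"dy":0,"dz":0,"spin":0},{"dx":0,"dy":0,"dz":0,"spin":0},{"dx":-3,"dy":0,"dz":0,"spin":0},{"dx":-7,"dy":0,"dz":0,"spin":0},{"dx":-11,"dy":0,"dz":0,"spin":0},{"dx":-13,"dy":0,"dz":0,"spin":0},{"dx":-13,"dy":0,"dz":0,"spin":0}]' 0
echo; python3 -c "
from h import *
go(pk(-75,-35,215),.112)"
```

```text
time: 10.8
tool_pos: [460.8, -326.9, 84.1]
tcp_rot: [3.118, 1.57, 2.095]
contact_force: [0.7, 0.1, 0.2]
grip_width: 41.0

time: 11.72
tool_pos: [461.9, -329.8, 219.6]
tcp_rot: [0.28, 1.561, -0.745]
contact_force: [0.2, -0.5, -1.5]
grip_width: 9.4

dx 0.33 dy 22.21 dz -20.19 spin 0.434 (j6 -1.30)  t=11.72 at [ 461.85 -329.77  219.61] w 9.4
```

```bash
python3 -m crank '[{"dx":0.3,"dy":2.4,"dz":-2.2,"spin":0.1},{"dx":0.3,"dy":4.8,"dz":-4.4,"spin":0.2},{"dx":0.3,"dy":7.4,"dz":-6.8,"spin":0.3},{"dx":0.3,"dy":10,"dz":-9.2,"spin":0.4},{"dx":0.3,"dy":12.8,"dz":-11.6,"spin":0.43},{"dx":0.3,"dy":15.4,"dz":-14,"spin":0.43},{"dx":0.3,"dy":18,"dz":-16.4,"spin":0.43},{"dx":0.3,"dy":20.4,"dz":-18.6,"spin":0.43},{"dx":0.3,"dy":22.2,"dz":-20.2,"spin":0.43},{"dx":0.3,"dy":22.2,"dz":-20.2,"spin":0.43},{"dx":0.3,"dy":22.2,"dz":-20.2,"spin":0.43},{"dx":0.3,"dy":22.2,"dz":-20.2,"spin":0.43}]'
echo; python3 -c "
from h import *
go(pk(-75,-35,150),.112)
f,K,V=cam('wrist');cv2.imwrite('pics/w9.png',f)
print([proj(K,V,pk(-28,y,132)) for y in (-35,35,105)])"
```

```text
time: 12.72
tool_pos: [544.4, -40.5, 210.1]
tcp_rot: [-1.722, 1.569, 3.107]
contact_force: [0.1, -0.0, -1.4]
grip_width: 9.8

dx 6.01 dy 0.24 dz 0.18 spin 0.004 (j6 -0.33)  t=12.72 at [544.36 -40.47 210.09] w 9.8
[array([[313.38, 204.37]]), array([[319.25, 114.5 ]]), array([[326.27,   7.14]])]
```

View pics/w9.png

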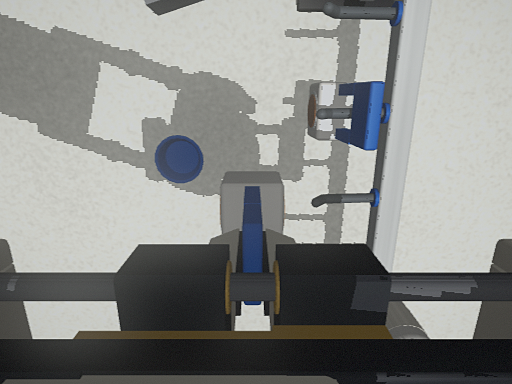

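```bash
python3 -m crank '[{"dx":2,"dy":0,"dz":0,"spin":0},{"dx":4,"dy":0,"dz":0,"spin":0},{"dx":6,"dy":0,"dz":0,"spin":0},{"dx":6,"dy":0,"dz":0,"spin":0},{"dx":6,"dy":0,"dz":0,"spin":0},{"dx":6,"dy":0,"dz":0,"spin":0}]'; echo
python3 -c "
from h import *
go(pk(4,-35,150),.112)"
```

```text
time: 13.27
tool_pos: [545.4, -41.1, 152.1]
tcp_rot: [1.257, 1.569, -0.199]
contact_force: [0.0, -0.2, -1.0]
grip_width: 9.8

dx 0.22 dy 8.04 dz 0.13 spin 0.003 (j6 -0.33)  t=13.27 at [545.41 -41.07 152.06] w 9.8
```

```bash
python3 -m crank '[{"dx":0.15,"dy":1,"dz":0.1,"spin":0},{"dx":0.15,"dy":2,"dz":0.1,"spin":0},{"dx":0.15,"dy":3,"dz":0.1,"spin":0},{"dx":0.15,"dy":4,"dz":0.1,"spin":0},{"dx":0.15,"dy":5,"dz":0.1,"spin":0},{"dx":0.15,"dy":6,"dz":0.1,"spin":0},{"dx":0.15,"dy":7,"dz":0.1,"spin":0},{"dx":0.15,"dy":8,"dz":0.1,"spin":0},{"dx":0.15,"dy":8,"dz":0.1,"spin":0},{"dx":0.15,"dy":8,"dz":0.1,"spin":0}]';echo
python3 -c "
from h import *
go(pk(4,-35,131),.112)
f,K,V=cam('side');crop(f,200,130,340,270,5,'d9')"
```

```text
time: 14.1
tool_pos: [624.9, -32.2, 150.6]
tcp_rot: [1.296, 1.569, -0.159]
contact_force: [-0.8, 0.1, -1.6]
grip_width: 9.6

dx 1.96 dy 0.03 dz 0.10 spin 0.004 (j6 -0.29)  t=14.10 at [624.91 -32.18 150.56] w 9.6
```

View pics/d9.png

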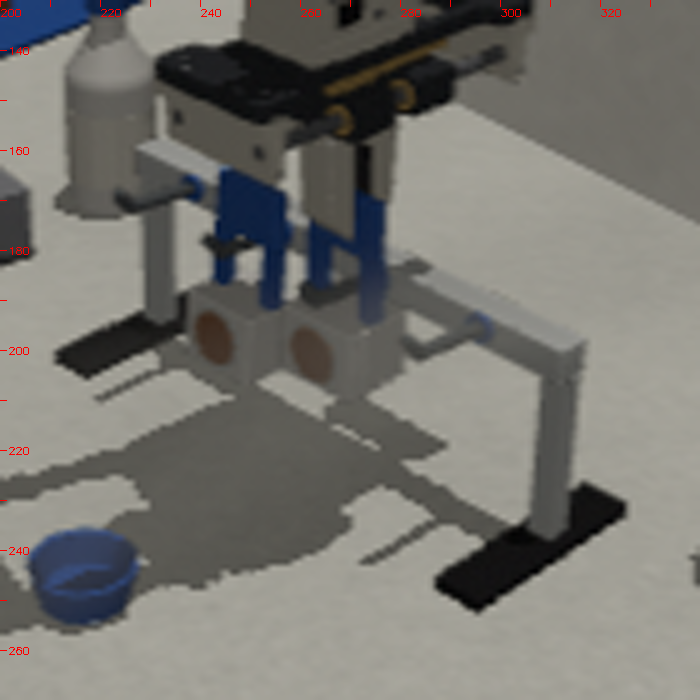

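Peg tip is visible through the loop at (263,189). I'll lower and release.

```bash
python3 -m crank '[{"dx":0.6,"dy":0,"dz":0.1,"spin":0},{"dx":1.2,"dy":0,"dz":0.1,"spin":0},{"dx":1.6,"dy":0,"dz":0.1,"spin":0},{"dx":1.85,"dy":0,"dz":0.1,"spin":0},{"dx":1.85,"dy":0,"dz":0.1,"spin":0},{"dx":1.85,"dy":0,"dz":0.1,"spin":0}]'
echo; python3 -m crank '[{"dx":0,"dy":0,"dz":0,"spin":0},{"dx":0.0,"dy":0,"dz":0,"spin":0}]'
```

```text
time: 14.65
tool_pos: [624.5, -32.9, 130.9]
tcp_rot: [-2.364, 1.571, 2.464]
contact_force: [-0.9, 0.2, -0.3]
grip_width: 9.5

time: 14.82
tool_pos: [624.7, -32.9, 131.2]
tcp_rot: [1.599, 1.57, 0.145]
contact_force: [0.0, -0.7, -1.4]
grip_width: 9.8
```

```bash
python3 -m crank '[{"dx":0.15,"dy":0,"dz":0,"spin":0},{"dx":0.3,"dy":0,"dz":0,"spin":0},{"dx":0.3,"dy":0,"dz":0,"spin":0}]'
```

```text
time: 15.07
tool_pos: [625.0, -32.9, 129.8]
tcp_rot: [1.29, 1.569, -0.165]
contact_force: [-3.3, 0.1, 7.7]
grip_width: 9.9
```

```bash
python3 -m crank '[{"dx":0,"dy":0,"dz":0,"spin":0},{"dx":-0.1,"dy":0,"dz":0,"spin":0},{"dx":-0.1,"dy":0,"dz":0,"spin":0},{"dx":-0.1,"dy":0,"dz":0,"spin":0},{"dx":-0.1,"dy":0,"dz":0,"spin":0},{"dx":-1.5,"dy":0,"dz":0,"spin":0},{"dx":-4,"dy":0,"dz":0,"spin":0},{"dx":-8,"dy":0,"dz":0,"spin":0},{"dx":-12,"dy":0,"dz":0,"spin":0},{"dx":-15,"dy":0,"dz":0,"spin":0}]' 20
echo; python3 -c "
from h import *
go([561,-379,200],-.5)
f,K,V=cam('side');crop(f,200,140,380,340,4,'d10')
f,K,V=cam('scene');crop(f,150,100,310,220,5,'s10')"
```

```text
time: 15.9
tool_pos: [625.0, -33.0, 281.4]
tcp_rot: [1.303, 1.568, -0.152]
contact_force: [1.5, -0.6, -1.2]
grip_width: 18.5

dx 8.14 dy -10.38 dz 33.62 spin 0.616 (j6 -0.29)  t=15.90 at [624.96 -32.95 281.4 ] w 18.5
```

View pics/d10.png

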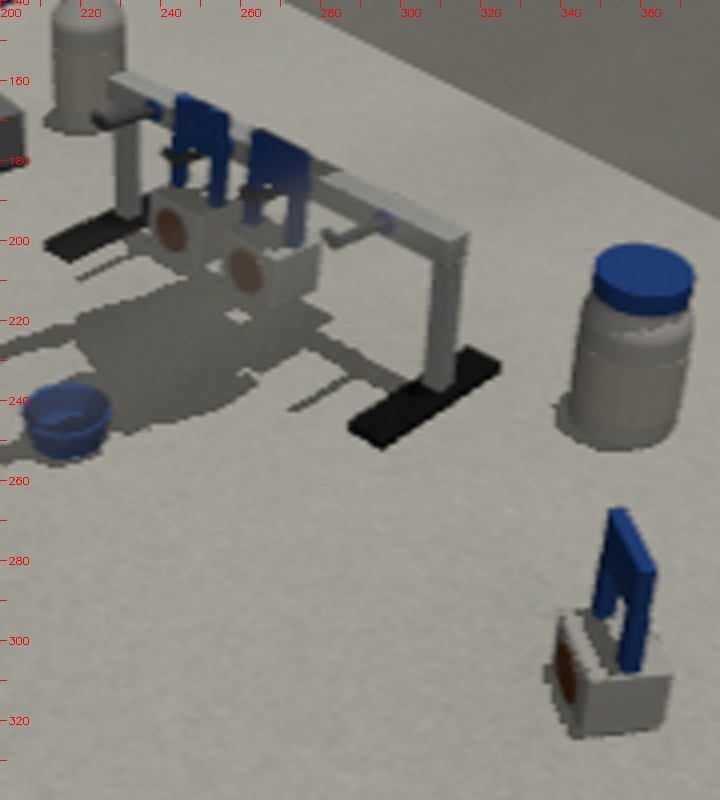

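View pics/s10.png

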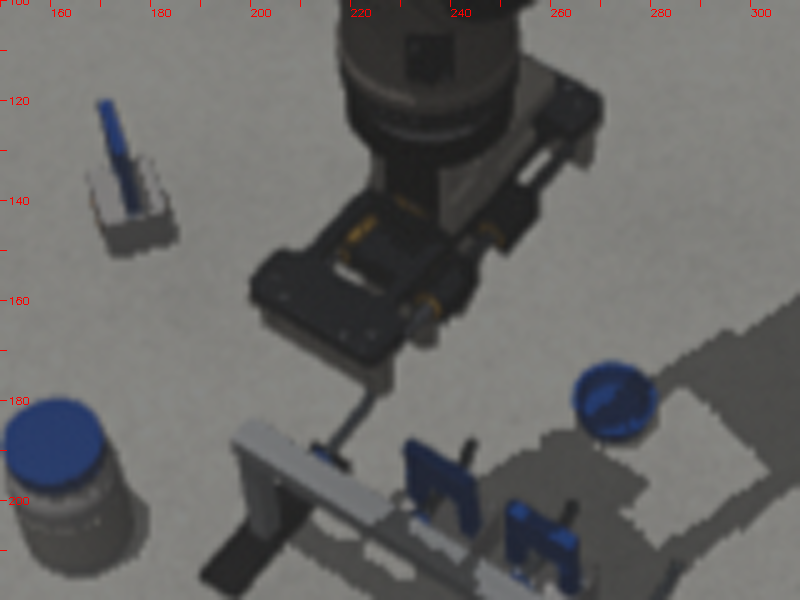

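Both hang; B is unmoved. Moving over B.

```bash
python3 -m crank '[{"dx":1,"dy":-1,"dz":3.4,"spin":0.1},{"dx":2,"dy":-2,"dz":7,"spin":0.2},{"dx":3,"dy":-3.2,"dz":10.5,"spin":0.3},{"dx":3,"dy":-4.4,"dz":14,"spin":0.4},{"dx":4,"dy":-5.5,"dz":18,"spin":0.5},{"dx":5,"dy":-6.7,"dz":22,"spin":0.6},{"dx":6,"dy":-8,"dz":26,"spin":0.61},{"dx":7,"dy":-9.2,"dz":30,"spin":0.61},{"dx":8,"dy":-10.4,"dz":33.6,"spin":0.61},{"dx":8,"dy":-10.4,"dz":33.6,"spin":0.61},{"dx":8,"dy":-10.4,"dz":33.6,"spin":0.61},{"dx":8,"dy":-10.4,"dz":33.6,"spin":0.61},{"dx":8,"dy":-10.4,"dz":33.6,"spin":0.61}]' 45
echo; python3 -c "
from h import *
f,K,V=cam('wrist');crop(f,180,130,330,270,5,'w11');print(proj(K,V,(561,-379,106)))
go([561,-379,84],-.5)"
```

```text
time: 17.08
tool_pos: [560.8, -377.3, 198.2]
tcp_rot: [-3.123, 1.57, 1.097]
contact_force: [0.9, -0.7, 0.5]
grip_width: 41.3

[[253.09 198.36]]
dx 11.45 dy 0.08 dz 0.16 spin 0.008 (j6 -0.21)  t=17.13 at [ 560.95 -377.18  198.5 ] w 41.4
```

View pics/w11.png

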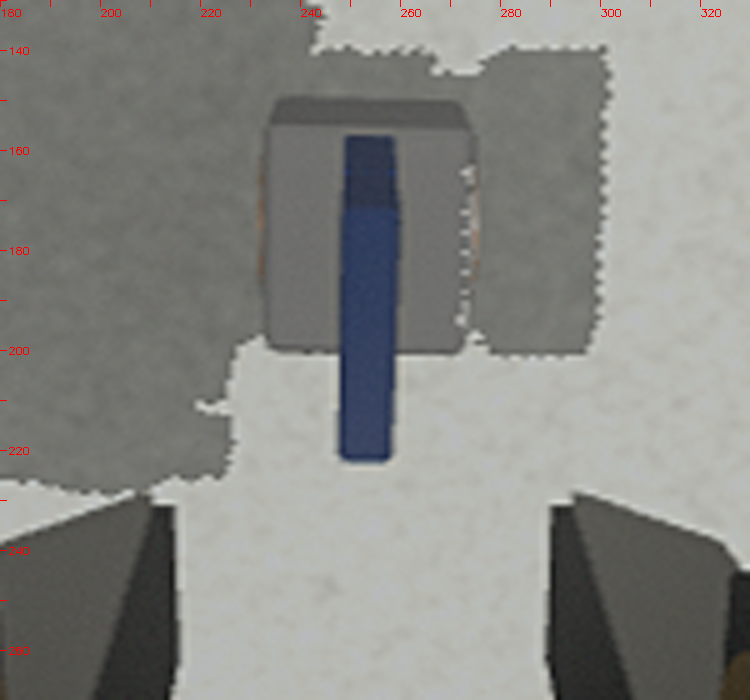

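```bash
python3 -m crank '[{"dx":3.5,"dy":0.1,"dz":0.1,"spin":0.03},{"dx":7,"dy":0.1,"dz":0.1,"spin":0.03},{"dx":10,"dy":0.1,"dz":0.1,"spin":0.03},{"dx":11.4,"dy":0.1,"dz":0.1,"spin":0.03},{"dx":11.4,"dy":0.1,"dz":0.1,"spin":0.03},{"dx":11.4,"dy":0.1,"dz":0.1,"spin":0.03}]'
echo; python3 -m crank '[{"dx":0,"dy":0,"dz":0,"spin":0},{"dx":0,"dy":0,"dz":0,"spin":0},{"dx":0,"dy":0,"dz":0,"spin":0},{"dx":0,"dy":0,"dz":0,"spin":0},{"dx":0,"dy":0,"dz":0,"spin":0},{"dx":0,"dy":0,"dz":0,"spin":0},{"dx":-3,"dy":0,"dz":0,"spin":0},{"dx":-7,"dy":0,"dz":0,"spin":0},{"dx":-11,"dy":0,"dz":0,"spin":0},{"dx":-13,"dy":0,"dz":0,"spin":0},{"dx":-13,"dy":0,"dz":0,"spin":0}]' 0
echo; python3 -c "
from h import *
go(pk(-75,-105,215),.112)"
```

```text
time: 17.63
tool_pos: [561.2, -378.8, 84.3]
tcp_rot: [-2.2, 1.57, 1.99]
contact_force: [-0.2, 0.2, -0.2]
grip_width: 41.5

time: 18.55
tool_pos: [562.4, -381.6, 220.6]
tcp_rot: [1.394, 1.56, -0.701]
contact_force: [0.2, 0.2, -1.5]
grip_width: 10.2

dx 0.37 dy -14.18 dz -23.00 spin -0.636 (j6 -0.18)  t=18.55 at [ 562.36 -381.56  220.58] w 10.2
```

```bash
python3 -m crank '[{"dx":0.3,"dy":-1.7,"dz":-2.7,"spin":-0.1},{"dx":0.3,"dy":-3.5,"dz":-5.6,"spin":-0.2},{"dx":0.3,"dy":-5.3,"dz":-8.6,"spin":-0.3},{"dx":0.3,"dy":-7.1,"dz":-11.6,"spin":-0.4},{"dx":0.3,"dy":-9,"dz":-14.6,"spin":-0.5},{"dx":0.3,"dy":-11,"dz":-17.6,"spin":-0.6},{"dx":0.3,"dy":-12.8,"dz":-20.6,"spin":-0.63},{"dx":0.3,"dy":-14.2,"dz":-23,"spin":-0.63},{"dx":0.3,"dy":-14.2,"dz":-23,"spin":-0.63},{"dx":0.3,"dy":-14.2,"dz":-23,"spin":-0.63},{"dx":0.3,"dy":-14.2,"dz":-23,"spin":-0.63},{"dx":0.3,"dy":-14.2,"dz":-23,"spin":-0.63}]'
echo; python3 -m crank '[{"dx":2,"dy":0,"dz":0,"spin":0},{"dx":4,"dy":0,"dz":0,"spin":0},{"dx":6,"dy":0,"dz":0,"spin":0},{"dx":6,"dy":0,"dz":0,"spin":0},{"dx":6,"dy":0,"dz":0,"spin":0},{"dx":6,"dy":0,"dz":0,"spin":0}]'; echo
python3 -c "
from h import *
go(pk(4,-105,150),.112)
f,K,V=cam('wrist');cv2.imwrite('pics/w12.png',f)
print([proj(K,V,pk(-28,y,132)) for y in (-105,-35,35,105)])"
```

```text
time: 19.55
tool_pos: [552.5, -110.8, 210.3]
tcp_rot: [-1.788, 1.57, 3.03]
contact_force: [0.6, -0.4, -1.7]
grip_width: 9.9

time: 20.05
tool_pos: [553.3, -110.8, 152.0]
tcp_rot: [1.167, 1.569, -0.299]
contact_force: [0.7, 0.1, -1.6]
grip_width: 9.5

dx 0.21 dy 8.03 dz 0.03 spin -0.007 (j6 -0.44)  t=20.05 at [ 553.3  -110.8   151.97] w 9.5
[array([[329.19, 232.32]]), array([[337.41, 116.81]]), array([[347.82, -29.5 ]]), array([[ 361.43, -220.84]])]
```

View pics/w12.png

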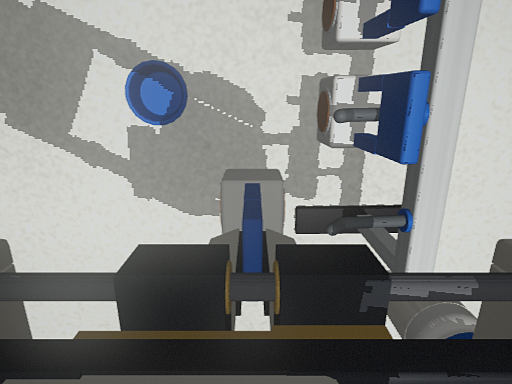

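```bash
python3 -m crank '[{"dx":0.15,"dy":1,"dz":0,"spin":0},{"dx":0.15,"dy":2,"dz":0,"spin":0},{"dx":0.15,"dy":3,"dz":0,"spin":0},{"dx":0.15,"dy":4,"dz":0,"spin":0},{"dx":0.15,"dy":5,"dz":0,"spin":0},{"dx":0.15,"dy":6,"dz":0,"spin":0},{"dx":0.15,"dy":7,"dz":0,"spin":0},{"dx":0.15,"dy":8,"dz":0,"spin":0},{"dx":0.15,"dy":8,"dz":0,"spin":0},{"dx":0.15,"dy":8,"dz":0,"spin":0}]';echo
python3 -c "
from h import *
go(pk(4,-105,130),.112)
f,K,V=cam('side');crop(f,200,130,340,270,5,'d12')"
```

```text
time: 20.93
tool_pos: [632.7, -101.5, 150.4]
tcp_rot: [1.177, 1.569, -0.288]
contact_force: [0.2, -0.2, -1.9]
grip_width: 9.9

dx 2.04 dy 0.04 dz 0.12 spin -0.006 (j6 -0.38)  t=20.93 at [ 632.66 -101.54  150.4 ] w 9.9
```

View pics/d12.png

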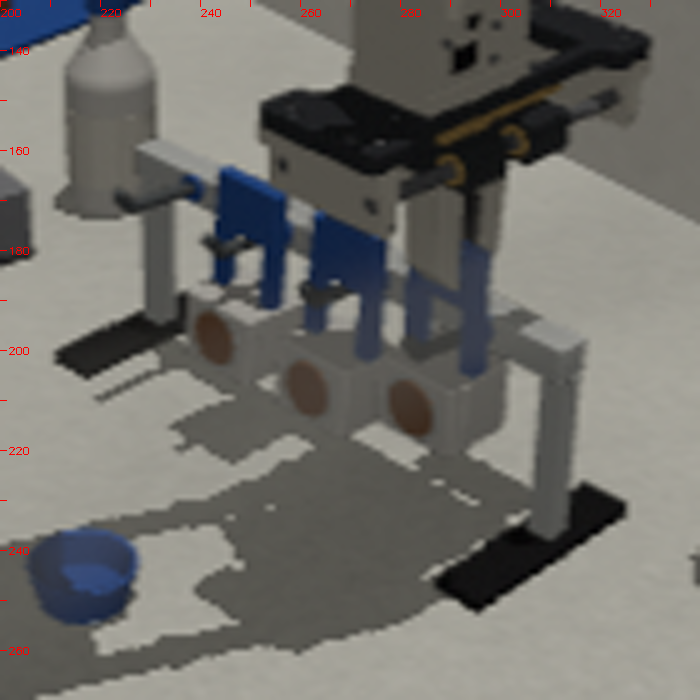

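Threaded (tip at 283,200). Lower.

```bash
python3 -m crank '[{"dx":0.6,"dy":0,"dz":0.1,"spin":0},{"dx":1.2,"dy":0,"dz":0.1,"spin":0},{"dx":1.6,"dy":0,"dz":0.1,"spin":0},{"dx":1.9,"dy":0,"dz":0.1,"spin":0},{"dx":2.0,"dy":0,"dz":0.1,"spin":0},{"dx":2.0,"dy":0,"dz":0.1,"spin":0},{"dx":2.0,"dy":0,"dz":0.1,"spin":0}]'
```

```text
time: 21.57
tool_pos: [632.1, -102.5, 130.2]
tcp_rot: [-0.817, 1.571, -2.282]
contact_force: [-3.6, 0.6, 4.3]
grip_width: 9.7
```

```bash
python3 -m crank '[{"dx":0,"dy":0,"dz":0,"spin":0},{"dx":0,"dy":0,"dz":0,"spin":0},{"dx":0,"dy":0,"dz":0,"spin":0},{"dx":0,"dy":0,"dz":0,"spin":0},{"dx":0,"dy":0,"dz":0,"spin":0},{"dx":-1.5,"dy":0,"dz":0,"spin":0},{"dx":-4,"dy":0,"dz":0,"spin":0},{"dx":-8,"dy":0,"dz":0,"spin":0},{"dx":-12,"dy":0,"dz":0,"spin":0},{"dx":-15,"dy":0,"dz":0,"spin":0}]' 20
echo; python3 -c "
from h import *
go([440,80,300],.5)
f,K,V=cam('side');crop(f,200,140,380,340,4,'d13')
f,K,V=cam('scene');cv2.imwrite('pics/s13.png',f)"
```

```text
time: 22.4
tool_pos: [632.8, -102.5, 283.1]
tcp_rot: [1.225, 1.568, -0.24]
contact_force: [1.1, -0.3, 0.2]
grip_width: 18.1

dx -1.77 dy -17.23 dz -20.18 spin -0.394 (j6 -0.39)  t=22.40 at [ 632.79 -102.47  283.07] w 18.1
```

View pics/d13.png

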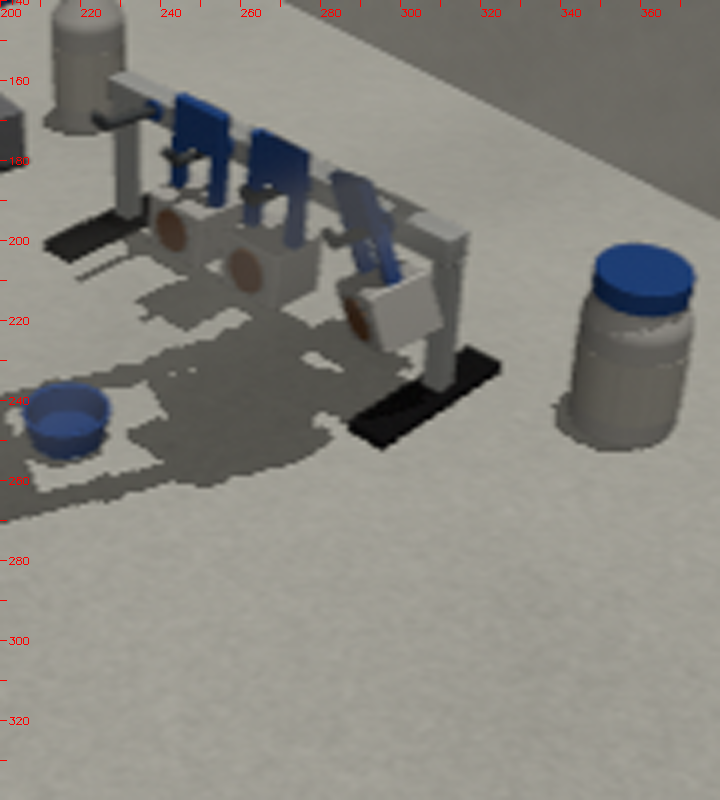

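View pics/s13.png

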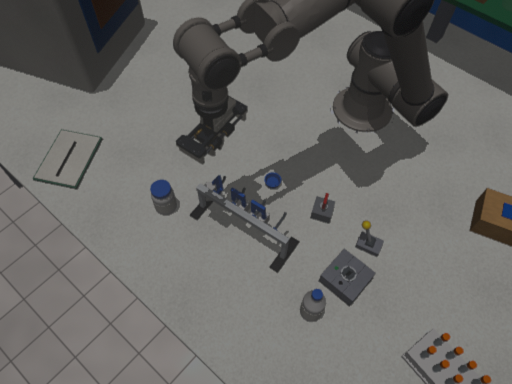

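Third loop shows a tilt (swinging, or the announced knock). I'll let it settle while moving to look at the key.

```bash
python3 -m crank '[{"dx":0,"dy":-1.7,"dz":-1.8,"spin":0},{"dx":0,"dy":-4,"dz":-4,"spin":0},{"dx":0,"dy":-6.5,"dz":-6.5,"spin":0},{"dx":0,"dy":-9,"dz":-9,"spin":0},{"dx":0,"dy":-12,"dz":-12,"spin":0},{"dx":0,"dy":-15,"dz":-15,"spin":0},{"dx":2,"dy":-17,"dz":-17,"spin":0},{"dx":4,"dy":-17.2,"dz":-19,"spin":0},{"dx":5,"dy":-17.2,"dz":-19,"spin":0},{"dx":5,"dy":-17.2,"dz":-19,"spin":0},{"dx":5,"dy":-17.2,"dz":-19,"spin":0},{"dx":5,"dy":-17.2,"dz":-19,"spin":0}]' 55
echo; python3 -c "
from h import *
go([440,80,300],.5)
f,K,V=cam('side');crop(f,200,140,380,340,4,'d14')
f,K,V=cam('wrist');cv2.imwrite('pics/w14.png',f);print(proj(K,V,[(441,149,74),(573,332,52),(446,291,103)]))"
```

```text
time: 23.5
tool_pos: [441.9, 68.0, 230.0]
tcp_rot: [1.381, 1.57, -0.084]
contact_force: [0.8, 0.4, 0.1]
grip_width: 50.5

dx -7.00 dy -0.06 dz -1.21 spin -0.394 (j6 -0.12)  t=23.50 at [441.9   67.98 230.01] w 50.5
[[ 259.38   96.92]
 [ 431.88 -103.75]
 [ 288.39 -101.11]]
```

View pics/d14.png

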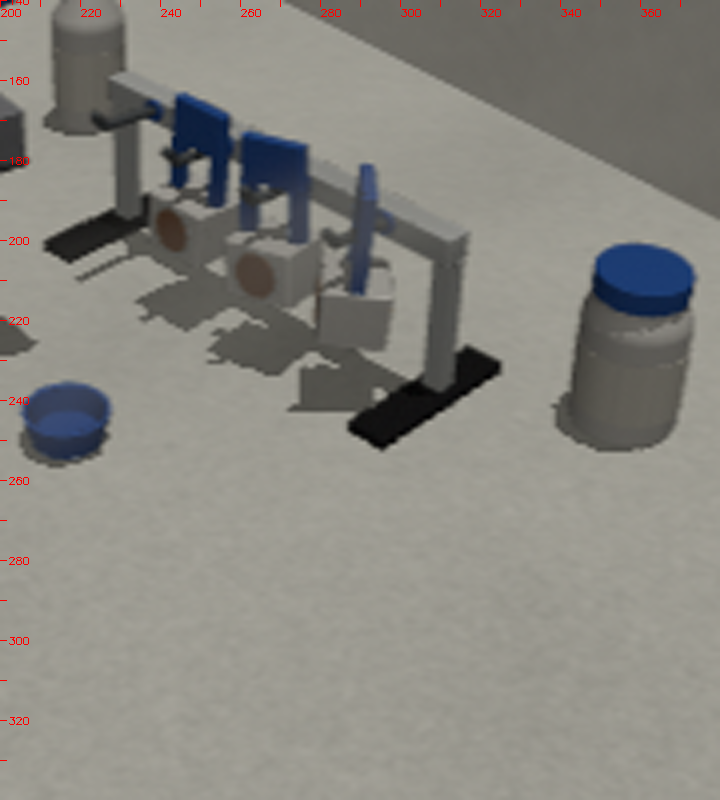

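View pics/w14.png

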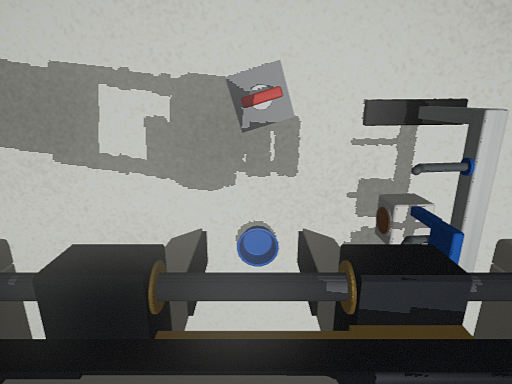

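```bash
python3 -c "
from h import *
f,K,V=cam('wrist')
crop(f,210,50,310,140,7,'w14c')"
```

View pics/w14c.png

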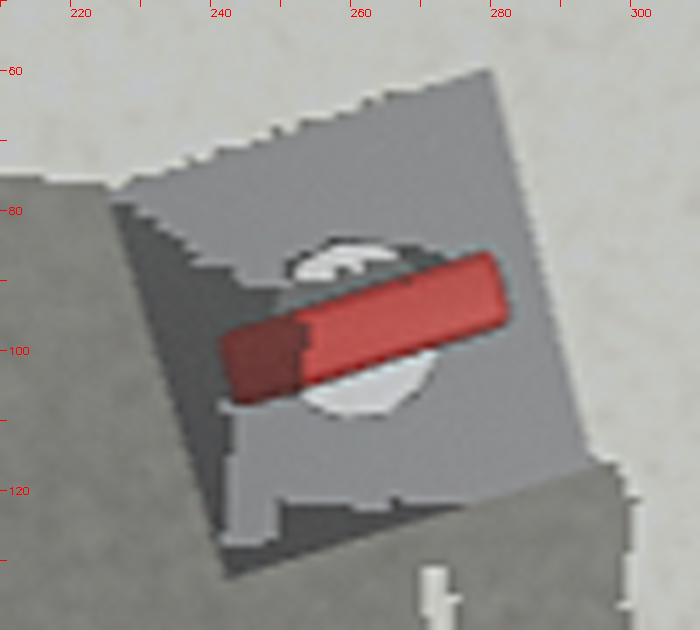

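```bash
python3 -c "
from h import *
f,K,V=cam('wrist')
P=[atz(K,V,u,92) for u in [(241.5,98.5),(244.5,107.5),(282.5,95.5),(280,86)]]
print(np.mean(P,0),[np.linalg.norm(P[i]-P[i-1]) for i in range(4)],[np.degrees(np.arctan2(*(P[i]-P[j])[1::-1])) for i,j in((2,1),(3,0))])
P=[atz(K,V,u,40) for u in [(226,77),(280,60),(294,115),(242,132)]]
print(np.mean(P,0),[np.linalg.norm(P[i]-P[i-1]) for i in range(4)],[np.degrees(np.arctan2(*(P[i]-P[j])[1::-1])) for i,j in((1,0),(2,3))])
go(np.r_[np.mean(P,0)[:2],110],np.radians(20+90))
"
```

```text
[442.89 149.09  92.  ] [np.float64(36.43672447649242), np.float64(8.348794259566656), np.float64(36.17760909400993), np.float64(8.537580872391569)] [np.float64(22.93207316430822), np.float64(23.235485843915352)]
[442.86 149.56  40.  ] [np.float64(59.26083980417505), np.float64(58.68954441642475), np.float64(57.74762429226632), np.float64(59.56598494841443)] [np.float64(22.386328327715855), np.float64(23.8421035504352)]
dx 12.00 dy 0.95 dz -8.11 spin 1.327 (j6 -0.12)  t=23.70 at [441.8   67.92 230.  ] w 50.5
```

```bash
python3 -m crank '[{"dx":0,"dy":0,"dz":-0.6,"spin":-0.12},{"dx":0,"dy":0,"dz":-1.2,"spin":-0.24},{"dx":0,"dy":0,"dz":-1.8,"spin":-0.36},{"dx":0,"dy":0,"dz":-2.4,"spin":-0.48},{"dx":0,"dy":0.1,"dz":-3,"spin":-0.6},{"dx":0,"dy":0.2,"dz":-3.6,"spin":-0.72},{"dx":0,"dy":0.3,"dz":-4.2,"spin":-0.84},{"dx":0,"dy":0.4,"dz":-4.8,"spin":-0.96},{"dx":1,"dy":0.5,"dz":-5.4,"spin":-1.08},{"dx":2,"dy":0.6,"dz":-6,"spin":-1.2},{"dx":3,"dy":0.7,"dz":-6.6,"spin":-1.32},{"dx":4,"dy":0.8,"dz":-7.2,"spin":-1.44},{"dx":5,"dy":0.9,"dz":-7.8,"spin":-1.56},{"dx":6,"dy":0.95,"dz":-8.1,"spin":-1.68},{"dx":7,"dy":0.95,"dz":-8.1,"spin":-1.8},{"dx":8,"dy":0.95,"dz":-8.1,"spin":-1.867},{"dx":8,"dy":0.95,"dz":-8.1,"spin":-1.867},{"dx":8,"dy":0.95,"dz":-8.1,"spin":-1.867},{"dx":8,"dy":0.95,"dz":-8.1,"spin":-1.867}]'
echo; python3 -c "
from h import *
go([442.9,149.3,62],1.974)
f,K,V=cam('wrist');cv2.imwrite('pics/w15.png',f);print(proj(K,V,[(442.9,149.3,92),pose()[1]]))
f,K,V=cam('side');crop(f,200,140,380,290,4,'d15')"
```

```text
time: 25.28
tool_pos: [442.7, 149.8, 150.2]
tcp_rot: [-0.165, 1.57, 0.235]
contact_force: [0.5, 0.6, -0.2]
grip_width: 50.4

dx 8.82 dy -0.05 dz -0.01 spin -0.004 (j6 -1.81)  t=25.28 at [442.66 149.8  150.19] w 50.4
[[251.18 209.95]
 [251.94 245.74]]
```

View pics/w15.png

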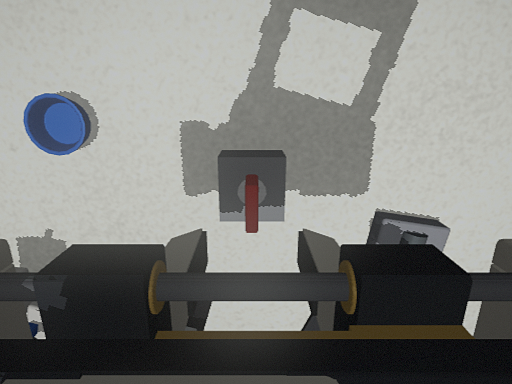

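View pics/d15.png

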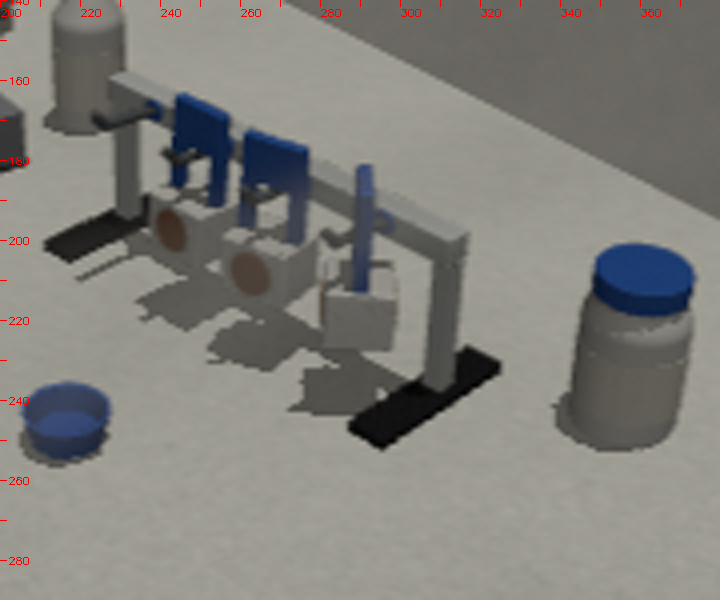

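```bash
python3 -m crank '[{"dx":3,"dy":-0.05,"dz":0,"spin":0},{"dx":6,"dy":-0.05,"dz":0,"spin":0},{"dx":8,"dy":-0.05,"dz":0,"spin":0},{"dx":8.8,"dy":-0.05,"dz":0,"spin":0},{"dx":8.8,"dy":-0.05,"dz":0,"spin":0},{"dx":8.8,"dy":-0.05,"dz":0,"spin":0}]'
echo; python3 -m crank '[{"dx":0,"dy":0,"dz":0,"spin":0},{"dx":0,"dy":0,"dz":0,"spin":0},{"dx":0,"dy":0,"dz":0,"spin":0},{"dx":0,"dy":0,"dz":0,"spin":0},{"dx":0,"dy":0,"dz":0,"spin":0},{"dx":0,"dy":0,"dz":0,"spin":0},{"dx":0,"dy":0,"dz":0,"spin":0}]' 0; python3 -c "
from h import *
go([442.9,149.3,62],1.974)"
```

```text
time: 25.88
tool_pos: [442.9, 149.5, 62.3]
tcp_rot: [-0.144, 1.57, 0.258]
contact_force: [-0.2, 0.9, -0.0]
grip_width: 50.5

time: 26.47
tool_pos: [442.4, 149.5, 61.7]
tcp_rot: [0.05, 1.571, 0.452]
contact_force: [0.8, 0.5, -0.9]
grip_width: 9.7
dx -0.03 dy -0.04 dz 0.04 spin -0.001 (j6 -1.81)  t=26.47 at [442.35 149.46  61.69] w 9.7
```

```bash
python3 -m crank '[{"dx":-1,"dy":0,"dz":0,"spin":0},{"dx":-2,"dy":0,"dz":0,"spin":0},{"dx":-3.5,"dy":0,"dz":0,"spin":0},{"dx":-5,"dy":0,"dz":0,"spin":0},{"dx":-8,"dy":0,"dz":0,"spin":0},{"dx":-12,"dy":0,"dz":0,"spin":0},{"dx":-14,"dy":0,"dz":0,"spin":0},{"dx":-14,"dy":0,"dz":0,"spin":0}]'
echo; python3 -c "
from h import *
go([500,330,200],1.54)
f,K,V=cam('wrist');cv2.imwrite('pics/w16.png',f)"
```

```text
time: 27.13
tool_pos: [444.7, 149.9, 206.1]
tcp_rot: [-0.235, 1.562, 0.167]
contact_force: [1.1, -1.1, -0.0]
grip_width: 9.4

dx 0.69 dy 14.41 dz 12.13 spin 0.433 (j6 -1.81)  t=27.13 at [444.72 149.87 206.11] w 9.4
```

View pics/w16.png

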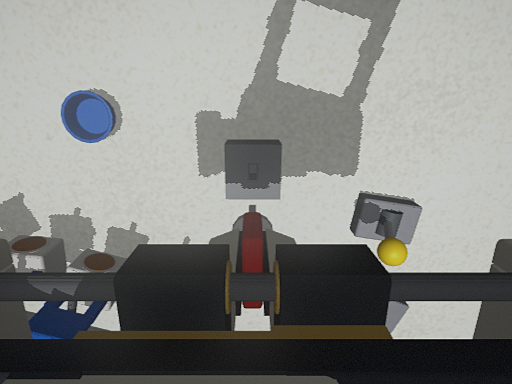

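```bash
python3 -c "
from m1 import *
print(tri([S((317.5,294.5)),D((222,132))]),atz(Ks,Vs,(317.5,294.5),150))
go([625,325,200],1.54)"
```

```text
[710.1  311.44 132.24] [713.37 315.36 150.  ]
dx 0.04 dy 8.99 dz 23.75 spin 0.433 (j6 -1.81)  t=27.28 at [441.68 149.32 200.7 ] w 9.9
```

```bash
python3 -m crank '[{"dx":0,"dy":1.2,"dz":3,"spin":0.1},{"dx":0,"dy":2.4,"dz":6,"spin":0.2},{"dx":0,"dy":3.7,"dz":9.5,"spin":0.3},{"dx":0,"dy":5,"dz":13,"spin":0.4},{"dx":0,"dy":6.5,"dz":17,"spin":0.43},{"dx":0,"dy":8,"dz":21,"spin":0.43},{"dx":0,"dy":9,"dz":23.7,"spin":0.43},{"dx":0,"dy":9,"dz":23.7,"spin":0.43},{"dx":0,"dy":9,"dz":23.7,"spin":0.43},{"dx":0,"dy":9,"dz":23.7,"spin":0.43}]'
echo; python3 -c "
from h import *
go([625,325,200],1.54)
f,K,V=cam('wrist');cv2.imwrite('pics/w17.png',f);print(proj(K,V,(573.5,332.5,52)))"
```

```text
time: 28.12
tool_pos: [624.2, 324.4, 199.1]
tcp_rot: [-2.697, 1.566, -2.725]
contact_force: [0.2, 0.9, -1.1]
grip_width: 9.7

dx -0.10 dy 0.06 dz 0.08 spin 0.003 (j6 -1.17)  t=28.12 at [624.16 324.42 199.05] w 9.7
[[259.04 129.56]]
```

View pics/w17.png

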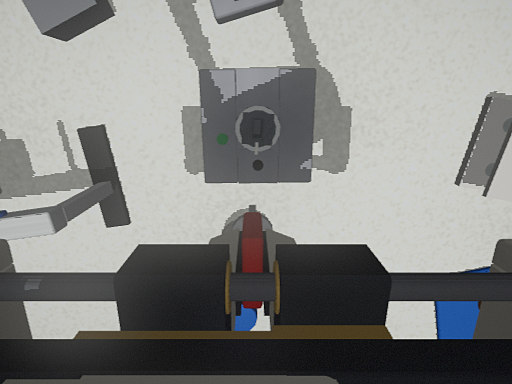

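```bash
python3 -c "
from h import *
f,K,V=cam('wrist');crop(f,190,60,330,210,5,'w17c');cv2.imwrite('pics/w17b.png',f)"
```

```text
(no output)
```

View pics/w17c.png

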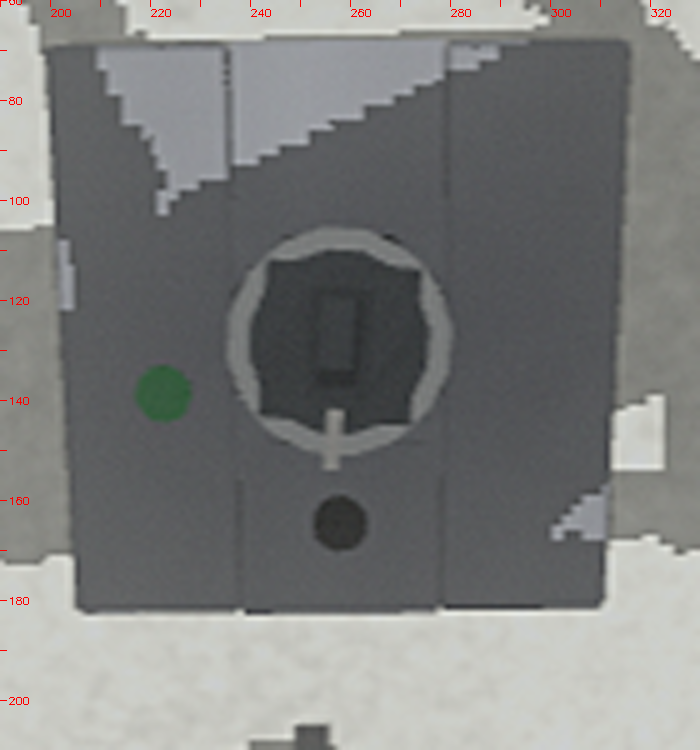

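```bash
python3 -c "
from h import *
f,K,V=cam('wrist')
print('sw',atz(K,V,(257.8,128.2),52),'blk',atz(K,V,(258,164.5),48.5),'grn',atz(K,V,(222.5,138.5),48.5))
C=[atz(K,V,(u/5+190,v/5+60),48) for u,v in [(48,45),(630,40),(605,607),(78,612)]];print(np.mean(C,0),[np.linalg.norm(C[i]-C[i-1]) for i in range(4)],[np.arctan2(*(C[i]-C[j])[1::-1]) for i,j in((3,0),(2,1))])
Rt,p=pose();T=lambda x,y,z:p+Rt@np.array([x,y,z])
print(p)
# collar top outline (x=+16), blade tip x=52
for x,r in [(16,13),(22,13)]:
  print('collar',[proj(K,V,T(x,0,z+0.4))[0] for z in(-r,0,r)])
print('tip',[proj(K,V,T(52,0,z+.4))[0] for z in(-7,7)])
print('bow top',[proj(K,V,T(-30,y,z+.4))[0] for z in(-19,19) for y in (-5,5)])
crop(f,210,190,300,320,6,'w18')"
```

```text
sw [572.95 331.27  52.  ] blk [609.5 330.7  48.5] grn [582.31 296.1   48.5 ]
[573.25 331.56  48.  ] [np.float64(109.42758973957388), np.float64(108.59411245783703), np.float64(109.21855335648146), np.float64(109.0801091932391)] [np.float64(-0.020236873423059795), np.float64(-0.01578917529667193)]
[624.57 324.15 201.82]
collar [array([251.83, 215.14]), array([251.83, 235.14]), array([251.82, 254.36])]
collar [array([251.84, 211.65]), array([251.84, 231.14]), array([251.83, 249.88])]
tip [array([251.87, 204.99]), array([251.87, 223.23])]
bow top [array([240.63, 239.17]), array([262.88, 239.18]), array([241.43, 310.79]), array([262.05, 310.8 ])]
```

View pics/w18.png

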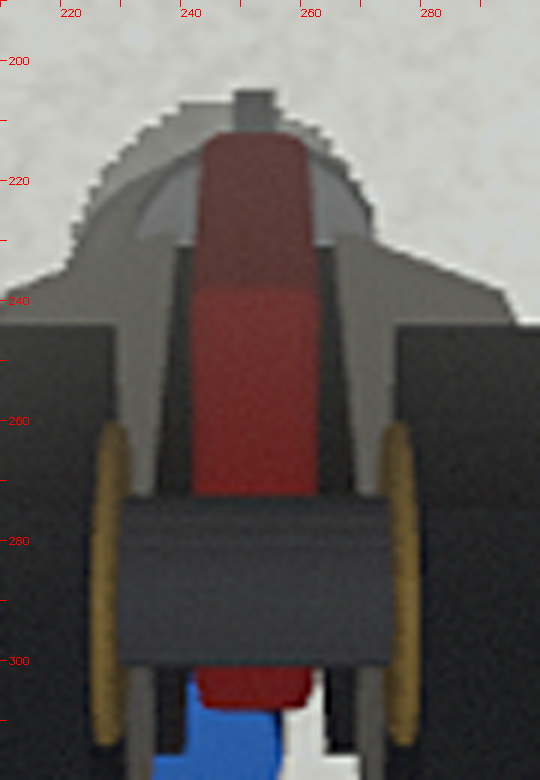

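```bash
python3 -c "
from h import *
go([573.4,331.3,130],1.535)"
```

```text
dx 7.18 dy 0.57 dz -5.13 spin 0.007 (j6 -1.17)  t=28.27 at [624.57 324.15 201.82] w 9.7
```

```bash
python3 -m crank '[{"dx":0,"dy":0.2,"dz":-1.5,"spin":0},{"dx":0,"dy":0.4,"dz":-3,"spin":0},{"dx":1,"dy":0.57,"dz":-4.5,"spin":0},{"dx":3,"dy":0.57,"dz":-5.1,"spin":0},{"dx":5,"dy":0.57,"dz":-5.1,"spin":0},{"dx":6.5,"dy":0.57,"dz":-5.1,"spin":0},{"dx":7.1,"dy":0.57,"dz":-5.1,"spin":0},{"dx":7.1,"dy":0.57,"dz":-5.1,"spin":0},{"dx":7.1,"dy":0.57,"dz":-5.1,"spin":0},{"dx":7.1,"dy":0.57,"dz":-5.1,"spin":0}]'
echo; python3 -c "
from h import *
go([573.4,331.3,112],1.535)
f,K,V=cam('wrist');crop(f,180,170,320,300,5,'w19')
f,K,V=cam('scene');crop(f,300,220,400,320,6,'s19')
f,K,V=cam('side');crop(f,140,110,240,200,6,'d19')"
```

```text
time: 29.1
tool_pos: [575.1, 332.2, 132.2]
tcp_rot: [0.465, 1.568, 0.437]
contact_force: [-0.1, -1.4, -0.3]
grip_width: 9.7

dx 2.02 dy -0.10 dz -0.17 spin 0.008 (j6 -1.13)  t=29.10 at [575.09 332.19 132.23] w 9.7
```

View pics/w19.png

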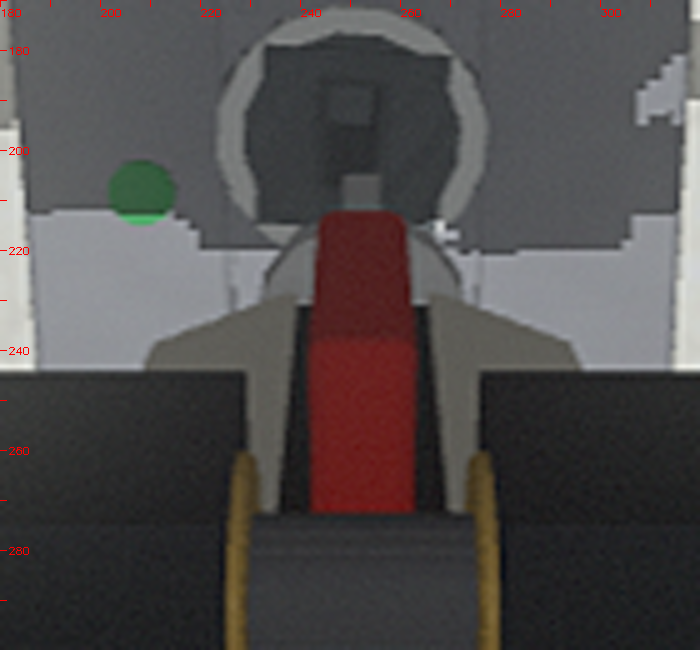

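View pics/d19.png

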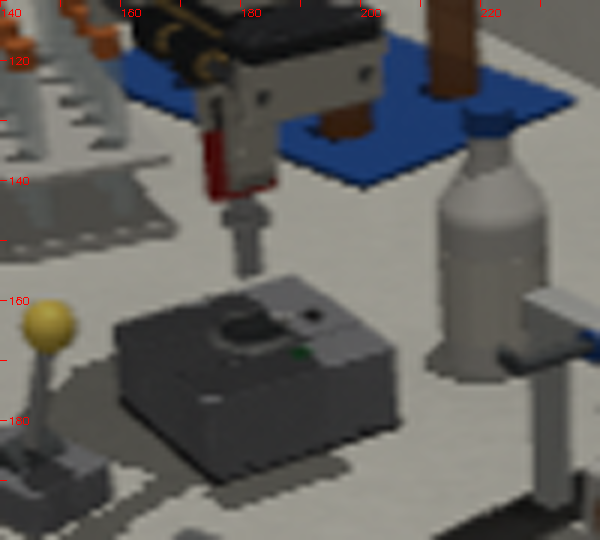

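```bash
python3 -c "
from h import *
f,K,V=cam('wrist');print(atz(K,V,(250.4,197),52))
go([573.4,331.3,112],1.535)"
python3 -m crank '[{"dx":0.5,"dy":-0.08,"dz":-0.12,"spin":0},{"dx":1,"dy":-0.08,"dz":-0.12,"spin":0},{"dx":1.2,"dy":-0.08,"dz":-0.12,"spin":0},{"dx":1.2,"dy":-0.08,"dz":-0.12,"spin":0},{"dx":1.2,"dy":-0.08,"dz":-0.12,"spin":0},{"dx":1.2,"dy":-0.08,"dz":-0.12,"spin":0}]';echo
python3 -c "
from h import *
go([573.4,331.3,112],1.535)
f,K,V=cam('wrist');crop(f,190,160,310,240,6,'w20');print(atz(K,V,(250.4,197),52))
go([573.4,331.3,112],1.535)"
```

```text
[571.72 331.31  52.  ]
dx 1.95 dy -0.10 dz -0.14 spin 0.008 (j6 -1.13)  t=29.30 at [574.78 332.25 131.53] w 9.8
time: 29.8
tool_pos: [573.2, 331.5, 118.6]
tcp_rot: [0.881, 1.571, 0.853]
contact_force: [0.4, 0.1, -1.9]
grip_width: 9.9

dx 0.66 dy -0.02 dz 0.02 spin 0.008 (j6 -1.13)  t=29.80 at [573.21 331.46 118.59] w 9.9
[565.71 330.61  52.  ]
dx 0.67 dy -0.01 dz 0.01 spin 0.008 (j6 -1.13)  t=29.85 at [573.28 331.42 118.69] w 10.0
```

View pics/w20.png

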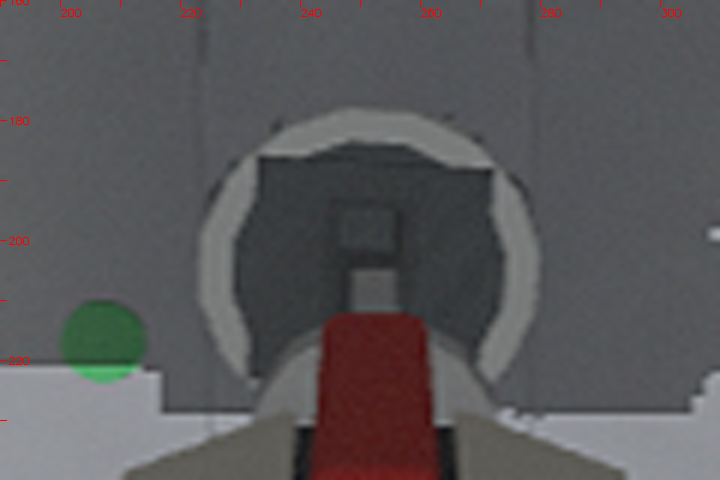

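```bash
python3 -c "
from h import *
f,K,V=cam('wrist')
for u in [(251.4,193.3),(251.8,178),(251.6,204),(223.2,204),(279.7,204)]: print(u,atz(K,V,u,52))
print(proj(K,V,[(573.1,331.4,52)]))"
```

```text
(251.4, 193.3) [562.92 331.41  52.  ]
(251.8, 178) [551.01 332.05  52.  ]
(251.6, 204) [571.46 331.32  52.  ]
(223.2, 204) [570.86 309.63  52.  ]
(279.7, 204) [572.06 352.79  52.  ]
[[251.76 206.02]]
```

```bash
python3 -m crank '[{"dx":0.4,"dy":-0.03,"dz":-0.04,"spin":0.01},{"dx":0.8,"dy":-0.03,"dz":-0.04,"spin":0.01},{"dx":1.2,"dy":-0.03,"dz":-0.04,"spin":0.01},{"dx":1.5,"dy":-0.03,"dz":-0.04,"spin":0.01},{"dx":1.8,"dy":-0.03,"dz":-0.04,"spin":0.01},{"dx":2.0,"dy":-0.03,"dz":-0.04,"spin":0.01},{"dx":2.0,"dy":-0.03,"dz":-0.04,"spin":0.01}]'
```

```text
time: 30.48
tool_pos: [572.4, 331.0, 97.9]
tcp_rot: [-2.735, 1.57, -2.772]
contact_force: [-0.4, -0.6, -1.3]
grip_width: 9.7
```

```bash
python3 -m crank '[{"dx":0.4,"dy":0,"dz":0,"spin":0},{"dx":0.8,"dy":0,"dz":0,"spin":0},{"dx":1.2,"dy":0,"dz":0,"spin":0},{"dx":1.6,"dy":0,"dz":0,"spin":0},{"dx":2.0,"dy":0,"dz":0,"spin":0},{"dx":2.2,"dy":0,"dz":0,"spin":0},{"dx":2.2,"dy":0,"dz":0,"spin":0}]';python3 -m crank '[{"dx":0.1,"dy":0,"dz":0,"spin":0},{"dx":0.2,"dy":0,"dz":0,"spin":0},{"dx":0.2,"dy":0,"dz":0,"spin":0}]'
```

```text
time: 31.07
tool_pos: [572.4, 330.9, 75.8]
tcp_rot: [-2.743, 1.57, -2.78]
contact_force: [0.6, -0.6, -0.8]
grip_width: 10.1
time: 31.32
tool_pos: [572.8, 331.1, 74.6]
tcp_rot: [0.847, 1.571, 0.81]
contact_force: [-0.2, -0.3, -0.6]
grip_width: 9.8
```

```bash
python3 -m crank '[{"dx":0.1,"dy":0,"dz":0,"spin":0},{"dx":0.2,"dy":0,"dz":0,"spin":0},{"dx":0.2,"dy":0,"dz":0,"spin":0}]'
```

```text
time: 31.57
tool_pos: [573.0, 331.2, 73.7]
tcp_rot: [0.505, 1.57, 0.468]
contact_force: [-1.9, -0.8, 5.0]
grip_width: 9.9
```

```bash
python3 -m crank '[{"dx":0,"dy":0,"dz":0,"spin":0},{"dx":0,"dy":0,"dz":0,"spin":0},{"dx":0,"dy":0,"dz":0,"spin":0}]';python3 -c "
from h import *
f,K,V=cam('side');crop(f,130,130,330,265,4,'d21')
f,K,V=cam('wrist');cv2.imwrite('pics/w21.png',f)
f,K,V=cam('scene');crop(f,190,150,320,250,6,'s21')"
```

```text
time: 31.82
tool_pos: [573.0, 331.2, 73.7]
tcp_rot: [0.444, 1.57, 0.406]
contact_force: [-1.8, -0.6, 4.8]
grip_width: 9.5
```

View pics/d21.png

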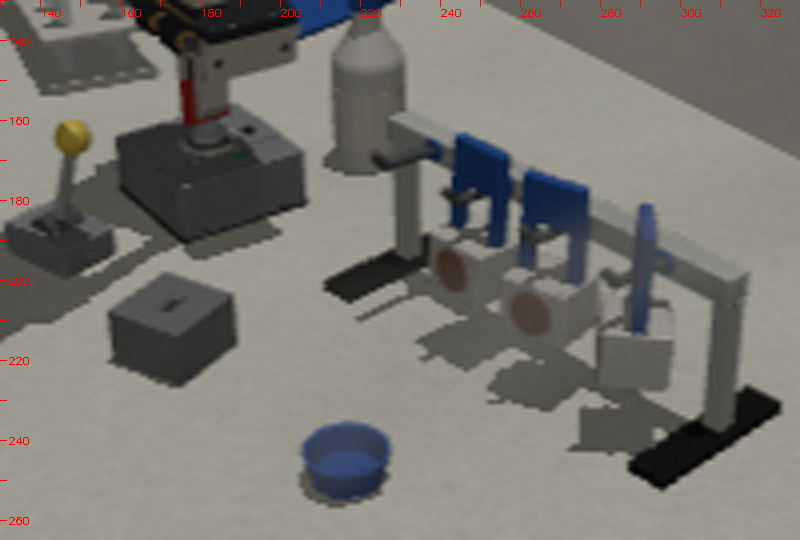

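View pics/w21.png

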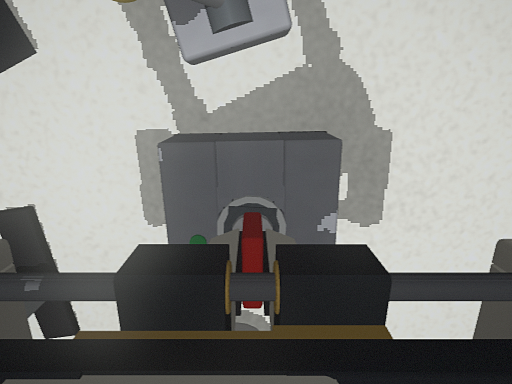

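View pics/s21.png

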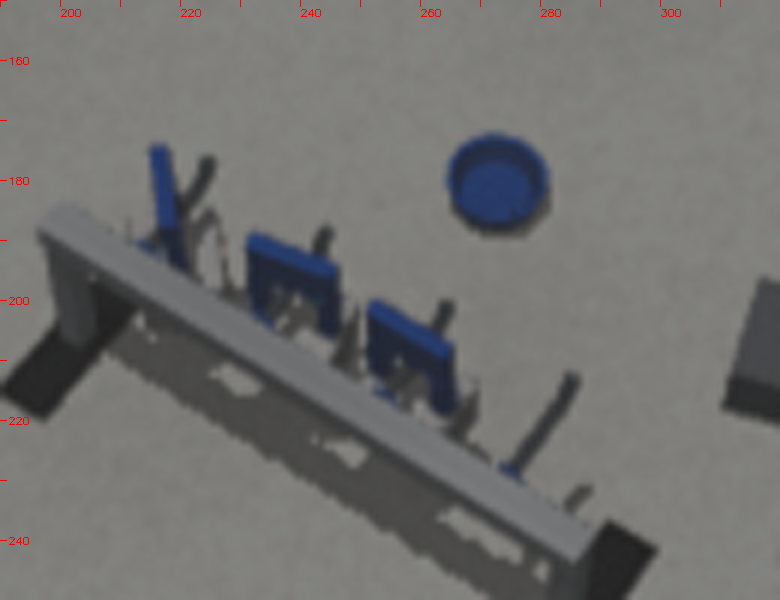

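```bash
python3 -c "
from m1 import *
print(tri([S((215.8,177)),D((291,184))]),atz(Kd,Vd,(291,183),152),[atz(Ks,Vs,u,152) for u in [(215,174.8),(218.3,189)]])
print(pk(0,-105,152))"
```

```text
[ 632.82 -107.3   155.09] [639.05 -98.8  152.  ] [array([ 628.47, -116.59,  152.  ]), array([656.63, -76.56, 152.  ])]
[np.float64(629.235429175885), np.float64(-103.14212812693533), 152]
```

```bash
python3 -m crank '[{"dx":0,"dy":0,"dz":0,"spin":0.1},{"dx":0,"dy":0,"dz":0,"spin":0.2},{"dx":0,"dy":0,"dz":0,"spin":0.3},{"dx":0,"dy":0,"dz":0,"spin":0.4},{"dx":0,"dy":0,"dz":0,"spin":0.5},{"dx":0,"dy":0,"dz":0,"spin":0.6},{"dx":0,"dy":0,"dz":0,"spin":0.7},{"dx":0,"dy":0,"dz":0,"spin":0.8},{"dx":0,"dy":0,"dz":0,"spin":0.9},{"dx":0,"dy":0,"dz":0,"spin":1.0},{"dx":0,"dy":0,"dz":0,"spin":1.1},{"dx":0,"dy":0,"dz":0,"spin":1.2},{"dx":0,"dy":0,"dz":0,"spin":1.2},{"dx":0,"dy":0,"dz":0,"spin":1.2}]';echo; python3 -c "
from h import *
go([573,331.2,73.7],0.03);print(sensors.get_obs()['moment'])"
```

```text
time: 33.23
tool_pos: [572.8, 330.5, 73.7]
tcp_rot: [0.086, 1.57, -1.153]
contact_force: [-2.5, -3.0, 6.5]
grip_width: 9.9

dx -0.00 dy 0.04 dz -0.06 spin 0.303 (j6 0.08)  t=33.23 at [572.78 330.48  73.66] w 9.9
[-0.7   0.48 -0.04]
```

```bash
python3 -m crank '[{"dx":0,"dy":0,"dz":0,"spin":0.1},{"dx":0,"dy":0,"dz":0,"spin":0.2},{"dx":0,"dy":0,"dz":0,"spin":0.28},{"dx":0,"dy":0,"dz":0,"spin":0.28},{"dx":0,"dy":0,"dz":0,"spin":0.28}]';echo; python3 -c "
from h import *
go([573,331.2,73.7],0.03);print(sensors.get_obs()['moment'])"
```

```text
time: 33.65
tool_pos: [572.7, 330.5, 73.7]
tcp_rot: [0.175, 1.57, -1.343]
contact_force: [-2.1, -4.3, 6.1]
grip_width: 10.0

dx -0.00 dy 0.03 dz -0.07 spin 0.023 (j6 0.36)  t=33.65 at [572.7  330.45  73.69] w 10.0
[-0.79  0.59 -0.04]
```

```bash
python3 -m crank '[{"dx":0,"dy":0,"dz":0,"spin":0.04},{"dx":0,"dy":0,"dz":0,"spin":0.04},{"dx":0,"dy":0,"dz":0,"spin":0.04},{"dx":0,"dy":0,"dz":0,"spin":0.04}]';echo; python3 -c "
from h import *
go([573,331.2,73.7],0.03);print(sensors.get_obs()['moment'])"
python3 -m crank '[{"dx":-0.05,"dy":0,"dz":0,"spin":0},{"dx":-0.05,"dy":0,"dz":0,"spin":0},{"dx":-0.05,"dy":0,"dz":0,"spin":0},{"dx":-0.05,"dy":0,"dz":0,"spin":0},{"dx":-0.05,"dy":0,"dz":0,"spin":0},{"dx":-0.05,"dy":0,"dz":0,"spin":0},{"dx":-1,"dy":0,"dz":0,"spin":0},{"dx":-3,"dy":0,"dz":0,"spin":0},{"dx":-6,"dy":0,"dz":0,"spin":0},{"dx":-10,"dy":0,"dz":0,"spin":0},{"dx":-13,"dy":0,"dz":0,"spin":0},{"dx":-13,"dy":0,"dz":0,"spin":0}]' 35; echo; python3 -c "
from h import *
f,K,V=cam('wrist');cv2.imwrite('pics/w22.png',f);go([573,331.2,200],0.03)
f,K,V=cam('scene');crop(f,300,190,400,310,6,'s22')
f,K,V=cam('side');crop(f,120,110,320,250,4,'d22')"
```

```text
time: 33.98
tool_pos: [572.7, 330.5, 73.7]
tcp_rot: [0.145, 1.57, -1.413]
contact_force: [-2.6, -3.1, 7.3]
grip_width: 10.1

dx -0.00 dy 0.03 dz -0.07 spin -0.017 (j6 0.40)  t=33.98 at [572.68 330.47  73.66] w 10.1
[-0.76  0.64  0.05]
time: 34.98
tool_pos: [575.6, 332.5, 211.6]
tcp_rot: [1.974, 1.557, 0.416]
contact_force: [0.9, -0.4, 0.4]
grip_width: 31.9

dx 0.80 dy -0.16 dz 0.08 spin -0.017 (j6 0.40)  t=35.03 at [574.53 331.96 207.97] w 32.3
```

View pics/w22.png

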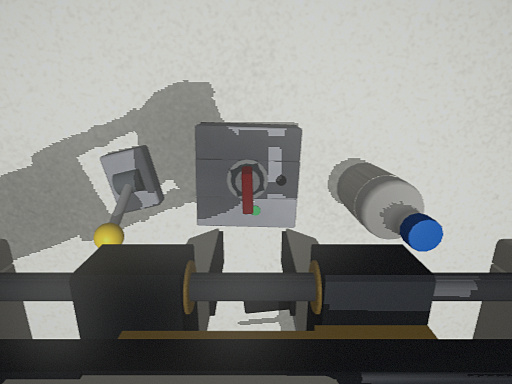

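View pics/s22.png

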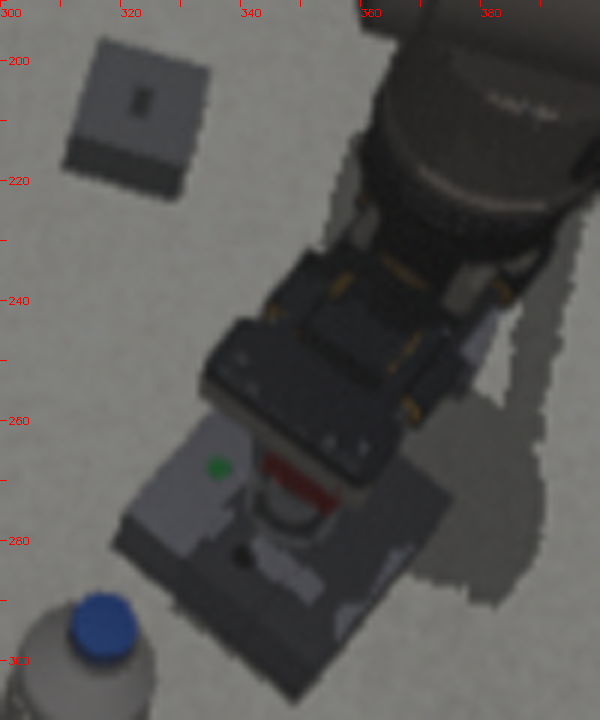

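View pics/d22.png

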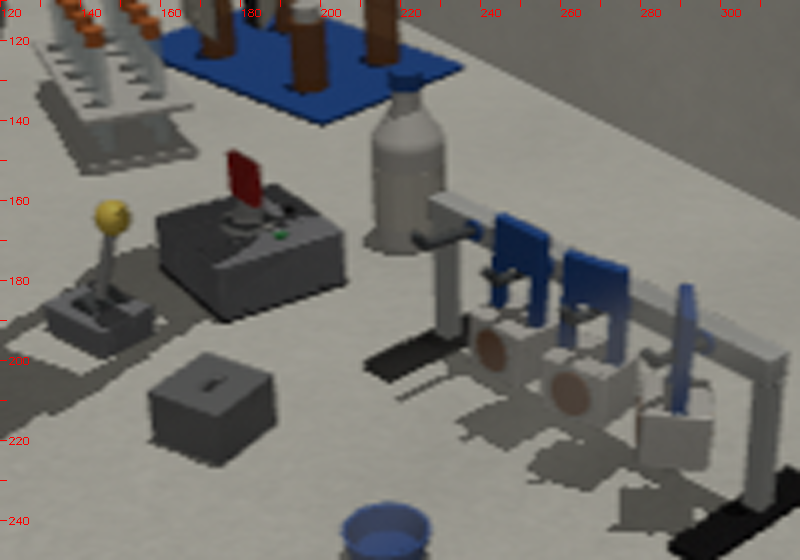

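```bash
python3 -c "
from h import *
f,K,V=cam('wrist');crop(f,185,110,315,235,6,'w22c')
print(proj(K,V,[(573.1,331.4,104),(573.1,331.4,52)]))
for h in (104,): 
  for x in (-19,19):
    for y in (-5,5):
      a=-.018-1.5;print(x,y,proj(K,V,(573.1+np.cos(a)*x-np.sin(a)*y,331.4+np.sin(a)*x+np.cos(a)*y,h)))"
```

```text
[[252.4  193.93]
 [252.31 179.11]]
-19 -5 [[245.63 172.73]]
-19 5 [[257.42 172.27]]
19 -5 [[247.59 214.71]]
19 5 [[258.91 214.29]]
```

View pics/w22c.png

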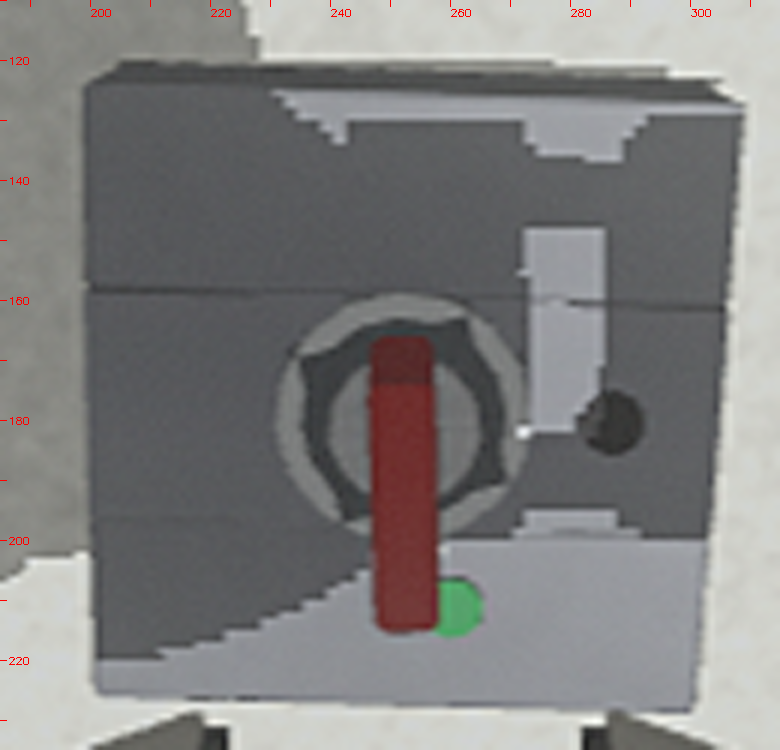

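```bash
python3 -c "
from h import *
f,K,V=cam('wrist');crop(f,80,130,190,260,6,'w23')"
```

```text
(no output)
```

View pics/w23.png

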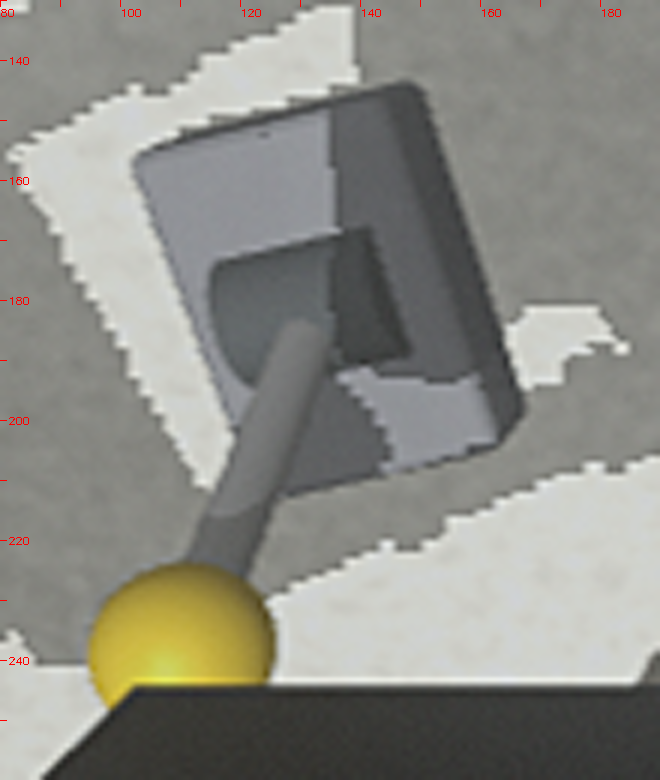

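```bash
python3 -c "
from h import *
f,K,V=cam('wrist')
P=[atz(K,V,u,25) for u in [(102.3,156.3),(144.2,145.3),(163.3,203.3),(121.7,213.3)]]
print(P,np.mean(P,0),np.linalg.norm(P[1]-P[0]),np.linalg.norm(P[2]-P[1]))
print('ball',atz(K,V,(110.2,239),101))
d=P[1]-P[2];print(np.degrees(np.arctan2(d[1],d[0])))
go([446,240,200],.03)"
```

```text
[array([408.99, 347.8 ,  25.  ]), array([455.56, 360.36,  25.  ]), array([471.48, 294.81,  25.  ]), array([422.87, 282.01,  25.  ])] [439.72 321.24  25.  ] 48.23199290422044 67.4545736491835
ball [443.43 285.94 101.  ]
103.64682810038526
dx 0.14 dy -12.72 dz 8.91 spin -0.017 (j6 0.40)  t=35.28 at [572.06 330.75 200.95] w 32.2
```

```bash
python3 -c "
from h import *
go([462.5,218,200],.237)"
python3 -m crank '[{"dx":0,"dy":-2,"dz":2,"spin":-0.05},{"dx":0,"dy":-4,"dz":4,"spin":-0.1},{"dx":0,"dy":-6.5,"dz":6.5,"spin":-0.15},{"dx":0,"dy":-9,"dz":9,"spin":-0.19},{"dx":0,"dy":-11.3,"dz":11.2,"spin":-0.19},{"dx":0,"dy":-11.3,"dz":11.2,"spin":-0.19},{"dx":0,"dy":-11.3,"dz":11.2,"spin":-0.19},{"dx":0,"dy":-11.3,"dz":11.2,"spin":-0.19},{"dx":0,"dy":-11.3,"dz":11.2,"spin":-0.19}]' 0;echo
python3 -c "
from h import *
f,K,V=cam('wrist');cv2.imwrite('pics/w24.png',f)
go([462.5,218,86],.237)"
```

```text
dx 0.14 dy -11.10 dz 11.13 spin -0.224 (j6 0.40)  t=35.28 at [572.06 330.75 200.95] w 32.2
time: 36.03
tool_pos: [462.1, 218.3, 202.3]
tcp_rot: [2.132, 1.57, 0.764]
contact_force: [-0.9, 0.6, -0.5]
grip_width: -0.1

dx 11.62 dy 0.04 dz 0.04 spin -0.034 (j6 0.09)  t=36.08 at [462.06 218.3  202.25] w 0.6
```

View pics/w24.png

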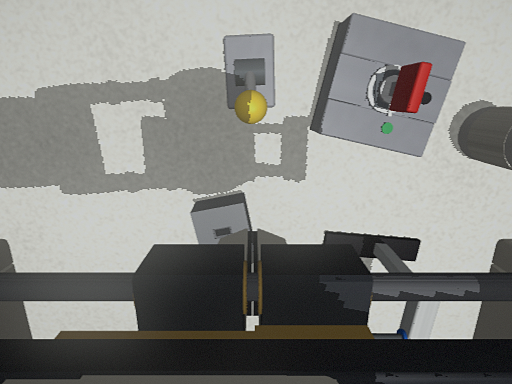

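```bash
python3 -c "
from h import *
f,K,V=cam('wrist');B=atz(K,V,(251,107),101);print(B);Rt,p=pose();print(Rt.T@(B-p))"
python3 -m crank '[{"dx":4,"dy":0,"dz":0,"spin":0},{"dx":8,"dy":0,"dz":0,"spin":0},{"dx":11,"dy":0,"dz":0,"spin":0},{"dx":11.5,"dy":0,"dz":0,"spin":0},{"dx":11.5,"dy":0,"dz":0,"spin":0},{"dx":11.5,"dy":0,"dz":0,"spin":0}]'
```

```text
[446.77 289.43 101.  ]
[101.22  -0.46 -72.73]
time: 36.63
tool_pos: [462.3, 218.2, 88.6]
tcp_rot: [1.717, 1.569, 0.349]
contact_force: [-0.0, 0.0, 0.6]
grip_width: 0.3
```

```bash
python3 -m crank '[{"dx":0,"dy":0,"dz":-1.5,"spin":0},{"dx":0,"dy":0,"dz":-3,"spin":0},{"dx":0,"dy":0,"dz":-4,"spin":0},{"dx":0,"dy":0,"dz":-4.7,"spin":0},{"dx":0,"dy":0,"dz":-5.4,"spin":0},{"dx":0,"dy":0,"dz":-6.1,"spin":0},{"dx":0,"dy":0,"dz":-6.8,"spin":0},{"dx":0,"dy":0,"dz":-7.5,"spin":0},{"dx":0,"dy":0,"dz":-8.2,"spin":0},{"dx":0,"dy":0,"dz":-8.9,"spin":0},{"dx":0,"dy":0,"dz":-9.6,"spin":0},{"dx":0,"dy":0,"dz":-10.3,"spin":0},{"dx":0,"dy":0,"dz":-11,"spin":0},{"dx":0,"dy":0,"dz":-11.6,"spin":0},{"dx":0,"dy":0,"dz":-12.2,"spin":0},{"dx":0,"dy":0,"dz":-12.7,"spin":0},{"dx":0,"dy":0,"dz":-12.7,"spin":0}]';echo
python3 -c "
from h import *
f,K,V=cam('wrist');cv2.imwrite('pics/w25.png',f)
f,K,V=cam('side');crop(f,110,110,230,220,6,'d25')"
```

```text
time: 38.05
tool_pos: [435.9, 340.3, 87.4]
tcp_rot: [-0.163, 1.566, -1.529]
contact_force: [3.2, -10.7, 0.8]
grip_width: 0.2
```

View pics/w25.png

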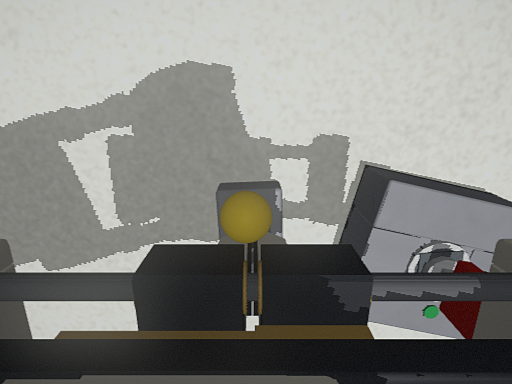

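View pics/d25.png

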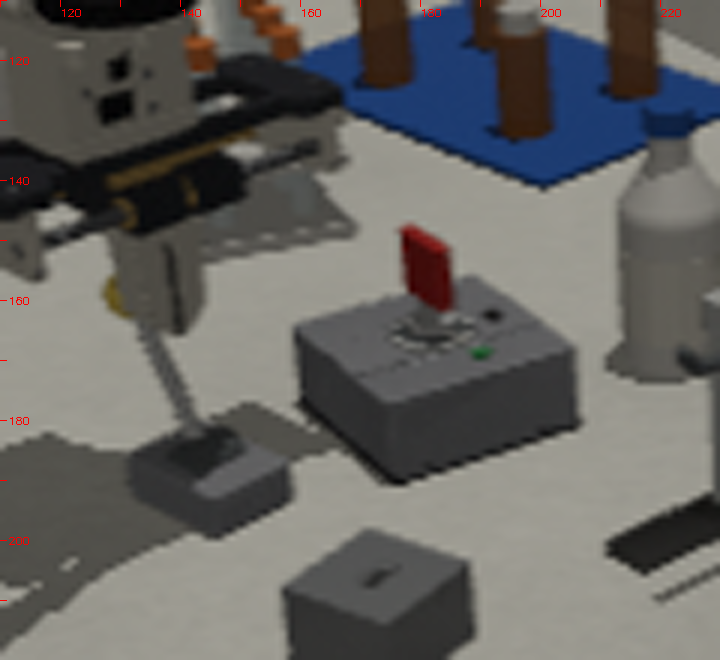

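```bash
python3 -m crank '[{"dx":0,"dy":0,"dz":-0.2,"spin":0},{"dx":0,"dy":0,"dz":-0.2,"spin":0},{"dx":0,"dy":0,"dz":-0.2,"spin":0}]'; echo; python3 -m crank '[{"dx":0,"dy":0,"dz":2,"spin":0},{"dx":0,"dy":0,"dz":4,"spin":0},{"dx":-1,"dy":0,"dz":6,"spin":0},{"dx":-4,"dy":0,"dz":7,"spin":0},{"dx":-8,"dy":0,"dz":8,"spin":0},{"dx":-12,"dy":0,"dz":8,"spin":0},{"dx":-16,"dy":0,"dz":8,"spin":0},{"dx":-16,"dy":0,"dz":8,"spin":0},{"dx":-16,"dy":0,"dz":8,"spin":0}]' ;echo
python3 -c "
from h import *
f,K,V=cam('wrist');cv2.imwrite('pics/w26.png',f);print(proj(K,V,pose()[1]))
f,K,V=cam('side');crop(f,110,110,330,260,3,'d26')
f,K,V=cam('scene');cv2.imwrite('pics/s26.png',f)"
```

```text
time: 38.4
tool_pos: [435.8, 340.5, 87.4]
tcp_rot: [-0.249, 1.564, -1.616]
contact_force: [3.3, -17.4, 3.1]
grip_width: 0.6

time: 39.15
tool_pos: [452.5, 266.4, 250.2]
tcp_rot: [1.804, 1.564, 0.436]
contact_force: [-1.4, 0.5, -0.3]
grip_width: 0.7

[[249.59 244.65]]
```

View pics/w26.png

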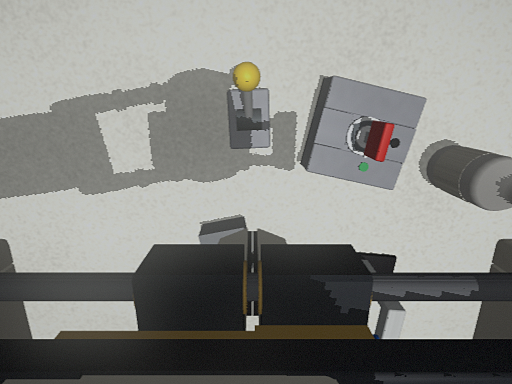

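View pics/d26.png

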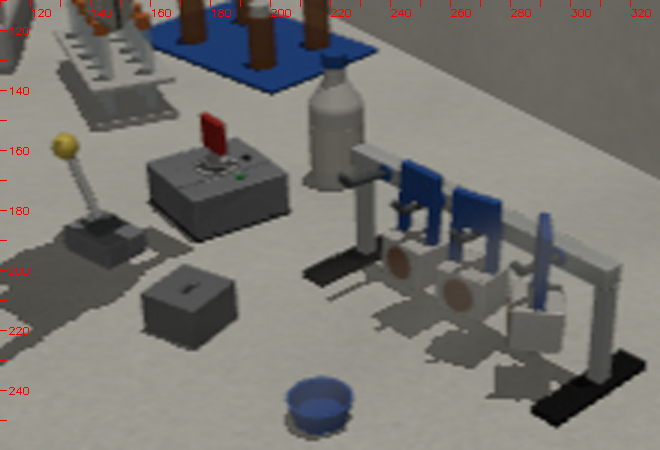

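View pics/s26.png

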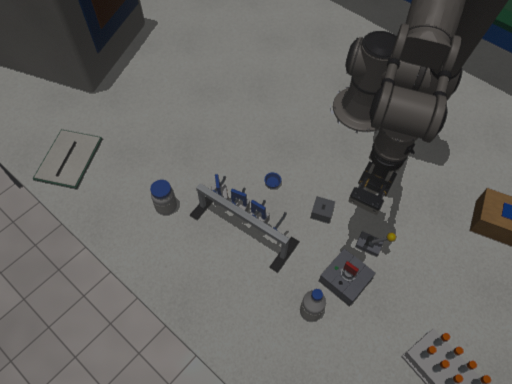

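```bash
python3 -c "
from m1 import *
print(tri([S((392,237)),D((65/3+110,145/3+110))]))
f,K,V=cam('wrist');print(atz(K,V,(247,76),101))"
```

```text
[428.27 365.08  99.38]
[425.89 361.41 101.  ]
```

```bash
python3 -c "
from h import *
f,K,V=cam('wrist');crop(f,200,50,310,170,6,'w27')"
```

```text
(no output)
```

View pics/w27.png

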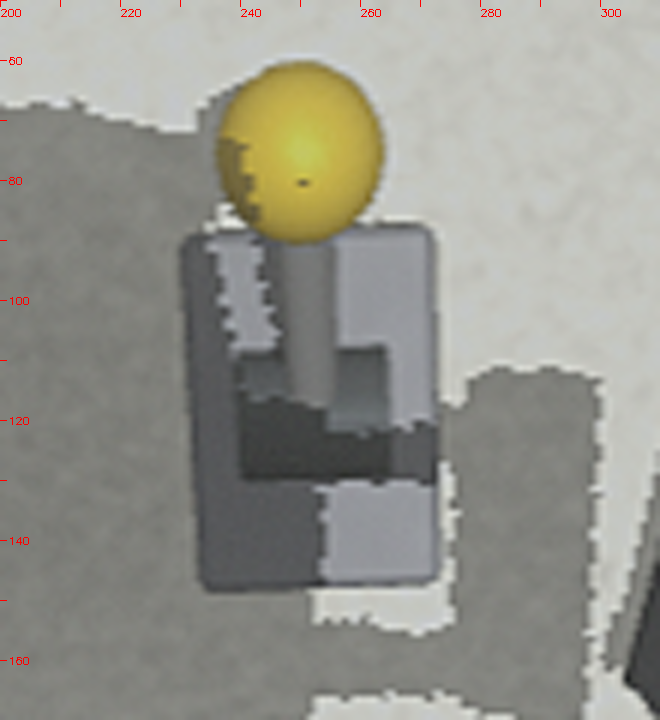

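```bash
python3 -c "
from h import *
f,K,V=cam('wrist')
g=lambda u,v,z:atz(K,V,(200+u/6,50+v/6),z)
P=[g(183,240,25),g(433,226,25),g(438,580,25),g(205,590,25)]
c=np.mean(P,0);print(c,np.linalg.norm(P[1]-P[0]),np.linalg.norm(P[2]-P[1]),np.linalg.norm(P[3]-P[0]))
ux=(P[0]+P[1]-P[2]-P[3]);ux/=np.linalg.norm(ux)
piv=np.r_[c[:2],22]
def model(th):
  a=th-.5; return piv+90*np.array([np.sin(a)*ux[0],np.sin(a)*ux[1],np.cos(a)])
for th in (0.7,.8,.85,.9,1.0): 
  q=proj(K,V,model(th))[0]; print(th,(q-[200,50])*6)
"
```

```text
[439.84 320.49  25.  ] 48.279279840539644 68.1906481053655 67.715879190991
0.7 [309.74 327.82]
0.8 [307.48 267.77]
0.85 [306.38 238.39]
0.9 [305.31 209.64]
1.0 [303.28 154.55]
```

Lever fits 1.0 rad, open. Last check is the twisted third cassette and the overall state, using fresh enlarged views.

```bash
python3 -c "
from m1 import *
f1,_,_=cam('scene');f2,_,_=cam('side')
def draw(im,K,V,x0,y0,s,cx,cy,ez,yaw):
  c,sn=np.cos(yaw),np.sin(yaw)
  for x in(-22,22,):
    pts=[(x,-25,-74),(x,25,-74),(x,25,-34),(x,-25,-34)]
    q=proj(K,V,[(cx+c*a-sn*b,cy+sn*a+c*b,ez+z) for a,b,z in pts]);cv2.polylines(im,[((q-[x0,y0])*s).astype(int)],True,(0,255,0),1)
  for x in(-5,5):
    pts=[(x,-23,-34),(x,23,-34),(x,23,32),(x,-23,32)]
    q=proj(K,V,[(cx+c*a-sn*b,cy+sn*a+c*b,ez+z) for a,b,z in pts]);cv2.polylines(im,[((q-[x0,y0])*s).astype(int)],True,(0,255,255),1)
for nm,f,K,V,b in [('s28',f1,Ks,Vs,(195,160,275,240)),('d28',f2,Kd,Vd,(230,150,320,240))]:
  crop(f,*b,8,nm);im=cv2.imread(f'pics/{nm}.png')
  im0=im.copy();draw(im,K,V,b[0],b[1],8,642,-97,120,-0.61)
  a=np.hstack([im0,im]);cv2.imwrite(f'pics/{nm}.png',cv2.resize(a,None,fx=.55,fy=.55))"
```

```text
(no output)
```

View pics/s28.png

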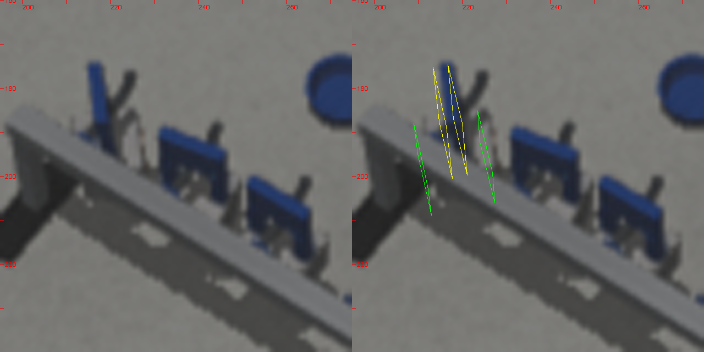

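View pics/d28.png

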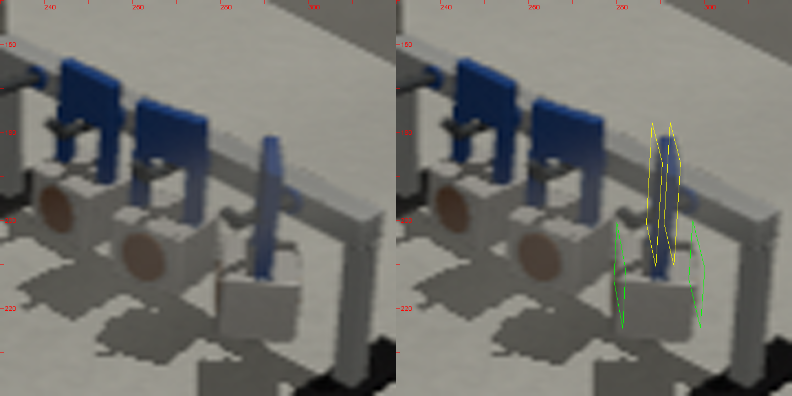

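```bash
python3 -c "
from m1 import *
f1,_,_=cam('scene');f2,_,_=cam('side')
def draw(im,K,V,x0,y0,s,cx,cy,ez,yaw):
  c,sn=np.cos(yaw),np.sin(yaw)
  for X,ys,zs,col in [((-22,22),25,(-74,-34),(0,255,0)),((-5,5),23,(-34,32),(0,255,255))]:
   for x in X:
    pts=[(x,-ys,zs[0]),(x,ys,zs[0]),(x,ys,zs[1]),(x,-ys,zs[1])]
    q=proj(K,V,[(cx+c*a-sn*b,cy+sn*a+c*b,ez+z) for a,b,z in pts]);cv2.polylines(im,[((q-[x0,y0])*s).astype(int)],True,col,1)
o=[]
for nm,f,K,V,b in [('s28',f1,Ks,Vs,(200,160,240,215)),('d28',f2,Kd,Vd,(265,170,305,225))]:
  crop(f,*b,10,'t');im=cv2.imread('pics/t.png')
  draw(im,K,V,b[0],b[1],10,633,-104,120,-0.72);o.append(im)
cv2.imwrite('pics/f29.png',np.hstack(o))"
```

```text
(no output)
```

View pics/f29.png

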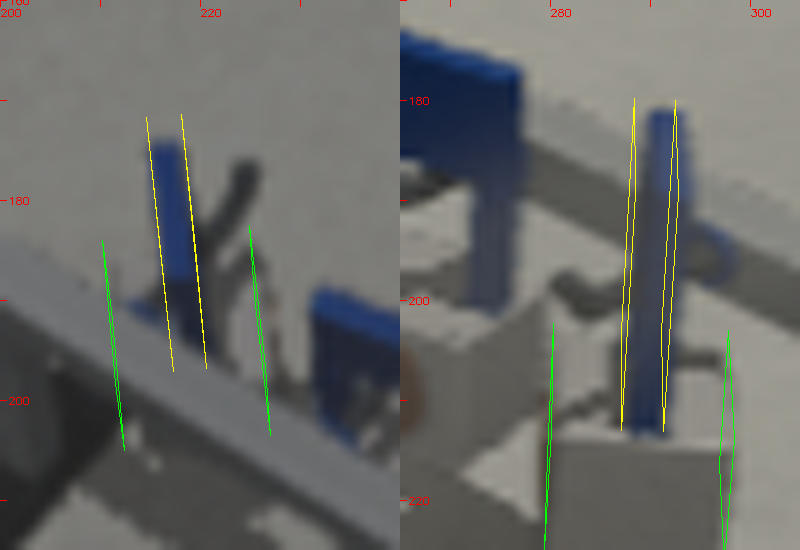

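```bash
python3 -c "
from h import *
print(sensors.get_obs()['time'],sensors.get_obs()['contact_force']);print(bot.close_job())"
```

```text
39.95 [-0.85  0.58 -0.46]
the job is handed in; nothing more can be done
None
```

I handed the job in at about 40 s with every step done and no failed check; the hand-in gave no verdict.

- **Cassettes:** All three cassettes on the bench hang on adjacent pegs, and the peg nearest the reagent bottle is empty. The one nearest the jar swung after release and came to rest twisted by about 0.8 rad about the vertical. It sits on its peg and is close to upright. A model overlay matched it to within about 2 px in both fixed cameras, with an estimated lean of 0.07 rad or less. I did not straighten it.
- **Key:** It went in with no side force, and the collar seated at the expected height with 5 N of contact. I turned it about 1.5 rad clockwise, which takes up the play. The picture after release shows the core turned by about 1.3 rad and the bow at the expected height.
- **Shutter lever:** I pushed it until the force rose to 17 N with no further movement. A lever model fitted to the picture gives 1.0 rad, the open stop. A cruder estimate from the ball's travel came out lower (about 75 mm of the expected 86 mm); I went with the model fit.
- **Jar, bottle and cap:** They look unmoved in the last pictures. The robot ended clear of everything.

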